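Lock the prop leg of a bench job board and stand the board up

ROBOT

A 6-joint arm with a two-finger parallel gripper is mounted at the origin on a cart in front of the work surface, level with it; the furniture and walls round the work are solid. World frame = base frame: x ahead of the robot, y to its left, z up, the work surface at z = 0. Lengths are in m, angles in degrees, forces in N, time in s.
With the tool pointing down it reaches from about 0.25 to 0.775 m from the base axis. Payload 4 kg.
Tool frame: the origin (TCP) lies midway between the tips of the shut fingers; the grasp point (between the pads) lies ctrl.grasp_offset behind it (ctrl.grasp_offset is the distance from the TCP to the grasp point, in m); z points along the fingers, y is the direction in which the jaws open and shut (so a half turn about z gives the same grasp; the last joint's range is limited). The gripper opens to 85 mm and grips with 20 to 120 N. Pads are 22 mm wide; open, the fingers measure 114 mm over their backs; the gripper's body (76 mm by 85 mm) begins 54 mm behind the grasp point. The pads swing forward as they close: fully open they stand 13 mm farther back than shut.
Start: joints at [-73.86, 4.996, 78.535, -0, 96.463, -5.907], TCP at [0.206, -0.51, 0.231] pointing down, gripper open.
Joint ranges: [-177.83, 177.83], [-43.37, 116.18], [15.69, 146.23], [-61.86, 241.86], [9.47, 152.12], [-147.06, 147.06]. Speed limits (degrees/s): [159.86, 159.86, 180, 180, 180, 180].

INTERFACE

Orientations are given as [roll, pitch, yaw] about the fixed x, y, z axes, in that order (R = Rz(yaw) Ry(pitch) Rx(roll)).
In Python, from rig import ctrl gives the robot as it stands. The module is installed in compiled form; this text tells all that it offers.
- The arm moves only by the tool step_arm, never from a script. Its argument "rows" is a list of rows, each an object with "delta_pos": the shift along the tool's x, y, z as a fraction of full scale, a list of three; "rotation": the turn, a rotation vector about the tool's x, y, z as a fraction of full scale, a list of three; "grip": the opening in per cent of the stroke, from 0 (shut) to 100 (fully open). A call has 1 to 5 rows; each row shifts and turns the commanded pose from where the row before left it, along the tool's axes as they then stand; what a row does not reach is not made up. Full scale, the value 1, is 50 cm for a shift and pi rad for a turn. A row lasts 1/10 s, in which the tool goes at most 50 mm and 8.59 degrees, less where a joint would pass 70% of its speed; a pose out of reach is approached as far as the arm can. A call with a number of a shift or a turn outside -1 to 1 is refused whole. A call with a gripper value outside its range is refused whole. The fingers move at their own pace and stop on an object; the grip force is fixed at half the most. Time passes only in rows, so rows that do not move let the fingers close. It gives the time, the measured TCP pose, the force and the opening at its end, in the units of the state.
- ctrl.state(): the state, without advancing time (a new reading comes with each control period).
- ctrl.grab_frame(name): name is "scene" or "top"; returns a dict with "pixels" (420x560x3 uint8, red, green, blue), "fx", "fy", "cx", "cy" (pixels), "view" (4x4, takes a point from world to camera coordinates). Camera axes: x right, y up, looking along -z (the intrinsics and any distortion apply to the point x, -y, -z); pixel columns grow to the right and rows downward; lengths in m; the calibration is good to about 2 mm. A picture is of the moment at which its call begins. There is no depth.
- ctrl.close_job(): hands the job in, once; it reports no verdict.
The state is a dict: "clock": time; "qpos": joint angles; "qvel": joint speeds; "effort": joint torques, N m; "ee_pos": TCP position; "ee_rot": TCP orientation; "contact_force": force on the tool from outside, world axes, zero at the start; "ft_torque": the same for the moment, N m; "finger_gap": opening from 0.0 (shut) to 1.0 (fully open).
Only numpy, scipy, OpenCV 4.12 (cv2) and the standard library are available. Lean on these libraries where they do the work, as an engineer would, in place of code of your own. Each camera call takes 0.05 s, during which the arm holds its last target.

TASK

The small metal job board lies face down on the mat with its sprung prop leg folded against its back. While the board stays lying, swing the leg out past its over-centre point until it locks fully open, and let go; then take the board again by the T-handle on its back and gently stand it up on its lower edge and the leg. Do not shove the caliper, the marker or the bunch of keys about.

Things in the scene. Friction and masses are not known exactly. Their poses are not given: they have to be found in the camera images.
- board: Flat grey metal board, 130 mm lower to top edge, 110 wide, 10 thick, 0.7 kg; T-handle and prop leg on its back. Origin: centre of its face. x to the top edge, z out of the back, y along the width. Starts face down (z up), top edge towards the robot. Stood up it leans back 0.35 rad (x axis that far from vertical), on the roll of its lower edge and the open leg's foot, 80 mm behind the roll
- handle (a point): Centre of the T-handle's black round crossbar on the back near the top edge: 18 mm diameter, 54 mm long along the board's y, on a central 14 mm stem. At board (50, 0, 36) mm; the back is at z = 10 mm. Gripped by its two end faces, the board turns stiffly between the pads: its weight turns it at first, near upright a 20 N grip carries it along. From lying to standing it turns 1.92 rad, past upright
- foot_edge (a point): Middle of the rubber roll (12 mm diameter, 110 mm long along y) that forms the lower edge; point at board (-60, 0, 6) mm
- leg_hinge (a point): Middle of the prop leg's hinge axis (along the board's y) on the back; point at board (-12, 0, 19) mm
- leg_foot (a point): Centre of the rubber crossbar at the leg's free end: 12 mm diameter, 54 mm long along y, 65.5 mm from the hinge axis; moves with the leg. Folded, it overhangs the lower edge, 19 mm above the mat. It can be gripped by its two end faces or lifted from beneath. The leg itself is 22 mm wide, 5 mm thick
- prop_leg (a joint): Leg angle, rad: 0 folded along the back; 1.25 fully open at its stop (foot 81 mm out from the face). As it grows the foot leaves the back and moves towards the top edge. A spring drives it to 0 from below the over-centre point at about 0.62 and to 1.25 from above it; under 2 N at the foot. Locked: above 1.15
- caliper: Steel vernier caliper, 235 mm long, 9 mm thick, lying to the left of the board; origin at the centre of its underside; to be left alone
- marker: White felt marker with black cap, 135 mm long, 17 mm thick, lying between board and caliper; origin at the centre of its underside; to be left alone
- key_bunch: Bunch of keys, 112 x 120 x 8 mm, lying to the right of the board; origin at the centre of its underside; to be left alone

How it is judged (in metres and radians):
On the way:
1. The leg is locked open (above 1.15 rad) while the board still lies flat on its face (within 0.15 rad) and the fingers have let go of it (value of joint prop_leg above 1.15 rad and angle between board's own z axis and vertical below 0.15 rad and contact force between the fingers and board below 0.2 N), for 0.2 s.
At the end, for the whole second after the job is handed in: The board stands by itself at rest on the worktop: leg locked open (joint above 1.15 rad), lower-edge roll and leg foot both down on the surface (their centres under 11 mm; 6 mm when resting), leaning back 0.23 to 0.47 rad from vertical, released (value of joint prop_leg above 1.15 rad and angle between board's own x axis and vertical between 0.23 and 0.47 rad and height (world z) of each of foot_edge, leg_foot below 0.011 m and linear speed of board below 0.02 m/s and angular speed of board below 0.1 rad/s); the robot touches nothing.
It fails at once if the caliper, marker or bunch of keys is shoved more than 30 mm (distance of any of caliper, marker, key_bunch from where it was at the start of the episode above 0.03 m).
It fails at once if the board is dropped or thrown (its middle moves faster than 0.9 m/s) (linear speed of board above 0.9 m/s).
It also fails if it takes over 51 s, if anything falls off the work surface, if the arm or the gripper's body presses on something with over 40 N, if the wrist force passes 120 N, or if a joint passes its speed limit or range.

## Working session

There is one attempt and no reset: what is moved stays moved. The work goes in short steps, Python scripts to look and compute and a tool call to move; the robot and the scene stay as the last step left them, time stands still between calls to the robot, and variables do not carry over. Pictures are saved under pics/ and viewed, and the job is handed in when it is done.

Besides the shell and the picture viewer there is one more tool, called after ">>>" by a JSON object that holds its "op" and its "data", one argument or row to a line. step_arm: Moves the arm, as the interface text tells. Its arguments: {"type":"object","properties":{"rows":{"type":"array","items":{"type":"object","properties":{"delta_pos":{"type":"array","items":{"type":"number"}},"rotation":{"type":"array","items":{"type":"number"}},"grip":{"type":"number"}}}}},"required":["rows"]}

```bash
mkdir -p pics; python3 - <<'E'
from rig import ctrl
import cv2,numpy as np
print(ctrl.state(), ctrl.grasp_offset)
for n in("scene","top"):
    f=ctrl.grab_frame(n); cv2.imwrite(f"pics/{n}0.png",f["pixels"][:,:,::-1])
    print(n,f["fx"],f["fy"],f["cx"],f["cy"],[k for k in f]); print(np.round(f["view"],4).tolist())
E
```

```text
{'clock': 0.0, 'qpos': array([-7.38596296e+01,  5.04137177e+00,  7.86258573e+01,  1.18008039e-03,
        9.64643546e+01, -5.90806922e+00]), 'qvel': array([ 0.04078729,  0.03359711, -0.0587925 ,  0.01285364,  0.0274218 ,
       -0.01079405]), 'effort': array([ 7.59831091e-04, -3.51861906e+01, -3.13272464e+01, -1.71819984e-04,
        1.07002162e-02, -7.27824670e-06]), 'ee_pos': array([ 0.20631661, -0.50928775,  0.23010771]), 'ee_rot': array([-1.79869236e+02, -1.47108906e-02,  2.20485544e+01]), 'contact_force': array([ 0.15992155, -0.07602472,  0.07206878]), 'ft_torque': array([-0.00278814,  0.01504788,  0.0008667 ]), 'finger_gap': 1.0059905150837787} 0.0187
scene 534.1810716719459 534.1810716719459 268.8890867944424 201.19624330401479 ['pixels', 'fx', 'fy', 'cx', 'cy', 'view']
[[-0.6246, -0.7809, -0.003, 0.122], [0.3404, -0.2757, 0.899, -0.3165], [-0.7028, 0.5605, 0.438, -0.9588], [0.0, 0.0, 0.0, 1.0]]
top 469.24584976961773 469.24584976961773 271.268915512084 216.76694906900676 ['pixels', 'fx', 'fy', 'cx', 'cy', 'view']
[[-0.0258, -0.9996, 0.009, -0.2385], [0.9847, -0.0239, 0.1726, -0.531], [-0.1724, 0.0134, 0.9849, -1.0743], [0.0, 0.0, 0.0, 1.0]]
```

View pics/scene0.png

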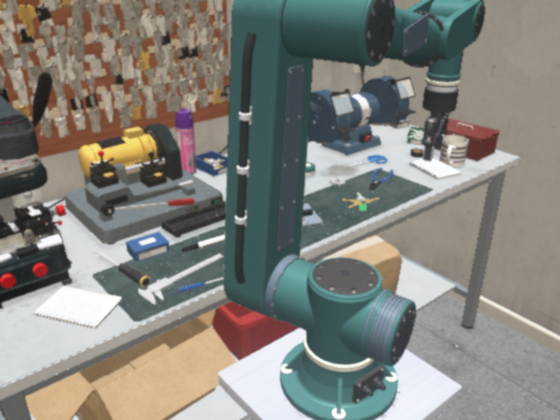

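View pics/top0.png

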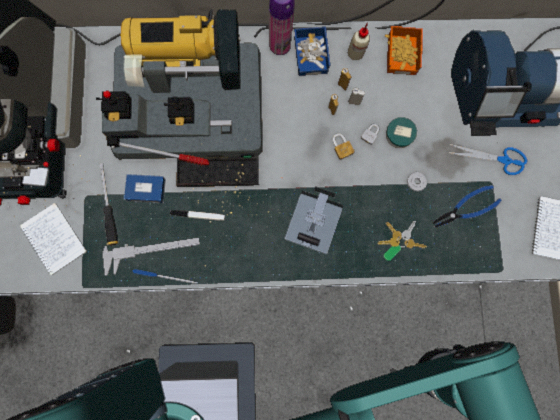

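The top view shows the board near (314,222), with the T-handle crossbar at about (308,240) and the leg foot at about (322,192). The marker is at (198,215), the keys at (402,238) and the caliper at (150,250). I'll zoom in for a finer measurement.

```bash
python3 - <<'E'
import cv2
im=cv2.imread("pics/top0.png")
cv2.imwrite("pics/z0.png",cv2.resize(im[175:265,270:370],None,fx=6.4,fy=6.4,interpolation=cv2.INTER_CUBIC))
E
```

```text
(no output)
```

View pics/z0.png

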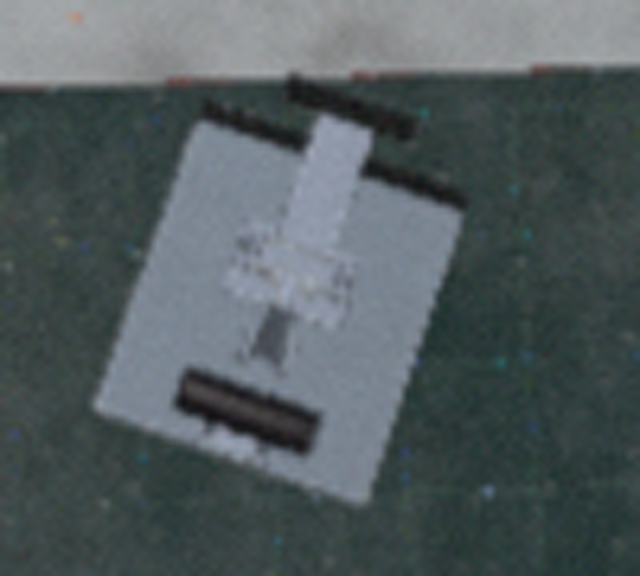

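The zoomed view gives the top-edge corners at (95,408) and (368,503), the handle centre at (248,412) and the foot centre at (352,107). I'll fit the board pose to these.

```bash
cat > h.py <<'E'
import numpy as np,cv2
from scipy.optimize import least_squares
V=np.array([[-0.6246,-0.7809,-0.003,0.122]])
def proj(f,P):
    P=np.atleast_2d(P); v=np.array(f["view"]); c=P@v[:3,:3].T+v[:3,3]
    return np.c_[f["fx"]*c[:,0]/-c[:,2]+f["cx"], f["fy"]*-c[:,1]/-c[:,2]+f["cy"]]
def unproj(f,px,z):
    v=np.array(f["view"]);R=v[:3,:3];o=-R.T@v[:3,3]
    d=R.T@np.array([(px[0]-f["cx"])/f["fx"],-(px[1]-f["cy"])/f["fy"],-1]); return o+d*(z-o[2])/d[2]
def bw(p,P):
    c,s=np.cos(p[2]),np.sin(p[2]); P=np.atleast_2d(P)
    return np.c_[p[0]+c*P[:,0]-s*P[:,1],p[1]+s*P[:,0]+c*P[:,1],P[:,2]]
E
python3 - <<'E'
from rig import ctrl
from h import *
f=ctrl.grab_frame("top")
z=np.array([[95,408],[368,503],[248,412],[352,107],[180,388],[318,430],[291,87],[415,127]])
px=z/6.4+[270,175]-0.42
B=np.array([[65,-55,10],[65,55,10],[50,0,36],[-77.5,0,19],[50,-27,36],[50,27,36],[-77.5,-27,19],[-77.5,27,19]])/1000
r=least_squares(lambda p:(proj(f,bw(p,B))-px).ravel(),[0.5,-0.3,3.3])
print(r.x,np.degrees(r.x[2]),np.round(r.fun.reshape(-1,2),2).tolist())
for n,q in dict(handle=[50,0,36],foot=[-77.5,0,19],hinge=[-12,0,19],roll=[-60,0,6]).items(): print(n,bw(r.x,np.array(q)/1000))
for n,q in dict(m=(198,215),k0=(378,238),k1=(402,238),c=(200,240)).items(): print(n,unproj(f,q,0.005))
E
```

```text
[ 0.5181673  -0.35786991  2.77473291] 158.98048530449435 [[0.04, -0.12], [-0.07, 0.05], [0.26, -0.34], [-0.06, 0.04], [0.23, -0.34], [-0.01, 0.61], [-0.85, -0.4], [0.44, 0.5]]
handle [[ 0.47149438 -0.33993561  0.036     ]]
foot [[ 0.59051032 -0.38566806  0.019     ]]
hinge [[ 0.5293688  -0.36217414  0.019     ]]
roll [[ 0.5741748  -0.37939106  0.006     ]]
m [ 0.5410845  -0.07079219  0.005     ]
k0 [ 0.47268294 -0.51419719  0.005     ]
k1 [ 0.47121898 -0.57354391  0.005     ]
c [ 0.47854731 -0.07576543  0.005     ]
```

```bash
cat >> h.py <<'E'
from scipy.spatial.transform import Rotation as Ro
import math
def plan(st,pos,rot,grip,n=None,v=0.04,w=7.5):
    """rows from state to target pos, euler rot (or Rotation)"""
    R=Ro.from_euler("xyz",st["ee_rot"],degrees=True); p=np.array(st["ee_pos"])
    T=rot if isinstance(rot,Ro) else Ro.from_euler("xyz",rot,degrees=True)
    rv=(R.inv()*T).as_rotvec(); d=np.array(pos)-p
    m=max(1,math.ceil(np.linalg.norm(d)/v),math.ceil(np.degrees(np.linalg.norm(rv))/w)) if n is None else n
    print("dist",np.linalg.norm(d).round(4),"ang",np.degrees(np.linalg.norm(rv)).round(2),"rows",m)
    for i in range(m):
        dp=R.inv().apply(d/m)/0.5; r=rv/m/np.pi
        print('{"delta_pos":%s,"rotation":%s,"grip":%g}'%(np.round(dp,3).tolist(),np.round(r,4).tolist(),grip))
        R=R*Ro.from_rotvec(rv/m)
def tilt(yaw,t):  # tool down with yaw, then turned t deg about tool y (points outward for +)
    return Ro.from_euler("xyz",[180,0,yaw],degrees=True)*Ro.from_rotvec([0,np.radians(t),0])
E
python3 - <<'E'
from rig import ctrl
from h import *
plan(ctrl.state(),[0.590,-0.386,0.10],tilt(-21,0),100)
E
```

```text
dist 0.4236 ang 43.05 rows 11
{"delta_pos":[0.073, 0.005, 0.024],"rotation":[-0.0001, 0.0, 0.0217],"grip":100}
{"delta_pos":[0.073, 0.0, 0.024],"rotation":[-0.0001, 0.0, 0.0217],"grip":100}
{"delta_pos":[0.073, -0.005, 0.024],"rotation":[-0.0001, 0.0, 0.0217],"grip":100}
{"delta_pos":[0.073, -0.01, 0.024],"rotation":[-0.0001, 0.0, 0.0217],"grip":100}
{"delta_pos":[0.072, -0.015, 0.024],"rotation":[-0.0001, 0.0, 0.0217],"grip":100}
{"delta_pos":[0.071, -0.019, 0.024],"rotation":[-0.0001, 0.0, 0.0217],"grip":100}
{"delta_pos":[0.069, -0.024, 0.024],"rotation":[-0.0001, 0.0, 0.0217],"grip":100}
{"delta_pos":[0.067, -0.029, 0.024],"rotation":[-0.0001, 0.0, 0.0217],"grip":100}
{"delta_pos":[0.065, -0.033, 0.024],"rotation":[-0.0001, 0.0, 0.0217],"grip":100}
{"delta_pos":[0.063, -0.038, 0.024],"rotation":[-0.0001, 0.0, 0.0217],"grip":100}
{"delta_pos":[0.06, -0.042, 0.024],"rotation":[-0.0001, 0.0, 0.0217],"grip":100}
```

>>> {"op": "step_arm", "data": {
  "rows": [
    {"delta_pos":[0.073,0.005,0.02],"rotation":[0,0,0.0217],"grip":100},
    {"delta_pos":[0.073,0,0.02],"rotation":[0,0,0.0217],"grip":100},
    {"delta_pos":[0.073,-0.005,0.02],"rotation":[0,0,0.0217],"grip":100},
    {"delta_pos":[0.073,-0.01,0.02],"rotation":[0,0,0.0217],"grip":100},
    {"delta_pos":[0.072,-0.015,0.02],"rotation":[0,0,0.0217],"grip":100}
  ]
}}

```text
clock: 0.65
ee_pos: [0.3818, -0.4519, 0.1805]
ee_rot: [-180.0, 0.0, 2.3]
contact_force: [-0.1, -1.4, 1.0]
finger_gap: 0.998
```

>>> {"op": "step_arm", "data": {
  "rows": [
    {"delta_pos":[0.071,-0.019,0.02],"rotation":[0,0,0.0217],"grip":100},
    {"delta_pos":[0.069,-0.024,0.02],"rotation":[0,0,0.0217],"grip":100},
    {"delta_pos":[0.067,-0.029,0.02],"rotation":[0,0,0.0217],"grip":100},
    {"delta_pos":[0.065,-0.033,0.02],"rotation":[0,0,0.0217],"grip":100},
    {"delta_pos":[0.063,-0.038,0.02],"rotation":[0,0,0.0217],"grip":100}
  ]
}}

```text
clock: 1.15
ee_pos: [0.556, -0.3959, 0.1303]
ee_rot: [-180.0, 0.1, -17.2]
contact_force: [-0.5, -0.0, 0.1]
finger_gap: 1.001
```

```bash
python3 - <<'E'
from rig import ctrl
from h import *
plan(ctrl.state(),[0.591,-0.386,0.05],tilt(-21,0),100,n=3)
E
```

```text
dist 0.0881 ang 3.83 rows 3
{"delta_pos":[0.02, -0.013, 0.054],"rotation":[-0.0, 0.0001, 0.0071],"grip":100}
{"delta_pos":[0.02, -0.014, 0.054],"rotation":[-0.0, 0.0001, 0.0071],"grip":100}
{"delta_pos":[0.02, -0.014, 0.054],"rotation":[-0.0, 0.0001, 0.0071],"grip":100}
```

>>> {"op": "step_arm", "data": {
  "rows": [
    {"delta_pos":[0.02,-0.013,0.05],"rotation":[0,0,0.007],"grip":100},
    {"delta_pos":[0.02,-0.013,0.05],"rotation":[0,0,0.007],"grip":100},
    {"delta_pos":[0,0,0],"rotation":[0,0,0],"grip":100}
  ]
}}

```text
clock: 1.45
ee_pos: [0.5766, -0.3874, 0.075]
ee_rot: [-179.8, 0.6, -19.4]
contact_force: [-1.8, 0.4, -1.0]
finger_gap: 0.997
```

```bash
python3 - <<'E'
from rig import ctrl
from h import *
plan(ctrl.state(),[0.591,-0.386,0.05],tilt(-21,0),100)
for n,b in(("top",(160,290,250,400)),("scene",(100,250,180,420))):
    f=ctrl.grab_frame(n)["pixels"][:,:,::-1]
    cv2.imwrite(f"pics/{n}1.png",cv2.resize(f[b[0]:b[1],b[2]:b[3]],None,fx=3.3,fy=3.3,interpolation=cv2.INTER_CUBIC))
E
```

```text
dist 0.0289 ang 1.7 rows 1
{"delta_pos":[0.027, -0.012, 0.05],"rotation":[-0.0012, 0.0031, 0.0088],"grip":100}
```

View pics/top1.png

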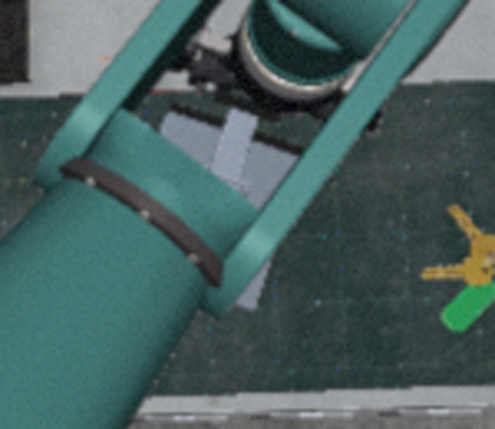

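View pics/scene1.png

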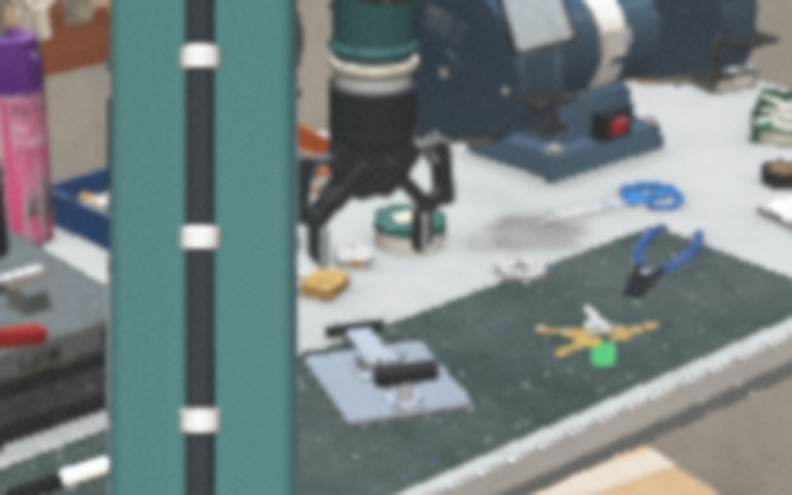

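The tool is above the leg foot: the scene crop shows the fingers at (320,250) and (420,250), over the foot at (355,328). I'll descend now.

```bash
python3 - <<'E'
from rig import ctrl
from h import *
print(ctrl.state()["ee_pos"],ctrl.state()["ee_rot"],ctrl.state()["qpos"])
plan(ctrl.state(),[0.593,-0.3865,0.03],tilt(-21,0),100,n=2)
E
```

```text
[ 0.57718115 -0.39005067  0.08030099] [-1.79974750e+02  1.52568304e-01 -1.94921610e+01] [-3.86983317e+01  2.74134871e+01  6.78447919e+01 -2.64499845e-02
  8.48941046e+01  7.07962518e+01]
dist 0.0528 ang 1.52 rows 2
{"delta_pos":[0.014, -0.009, 0.05],"rotation":[-0.0001, 0.0004, 0.0042],"grip":100}
{"delta_pos":[0.014, -0.009, 0.05],"rotation":[-0.0001, 0.0004, 0.0042],"grip":100}
```

>>> {"op": "step_arm", "data": {
  "rows": [
    {"delta_pos":[0.014,-0.009,0.05],"rotation":[0,0,0.0042],"grip":100},
    {"delta_pos":[0.014,-0.009,0.05],"rotation":[0,0,0.0042],"grip":100},
    {"delta_pos":[0,0,0],"rotation":[0,0,0],"grip":100},
    {"delta_pos":[0,0,0],"rotation":[0,0,0],"grip":100}
  ]
}}

```text
clock: 1.95
ee_pos: [0.5937, -0.3875, 0.0328]
ee_rot: [180.0, -0.0, -21.1]
contact_force: [-0.6, -0.1, 0.1]
finger_gap: 1.002
```

```bash
python3 - <<'E'
from rig import ctrl
from h import *
plan(ctrl.state(),[0.593,-0.3865,0.006],tilt(-21,0),100,n=2)
f=ctrl.grab_frame("scene");print(proj(f,[[0.5905,-.3857,.019]]))
b=(130,250,260,400)
cv2.imwrite("pics/s2.png",cv2.resize(f["pixels"][b[0]:b[1],b[2]:b[3],::-1],None,fx=5,fy=5,interpolation=cv2.INTER_CUBIC))
E
```

```text
dist 0.0268 ang 0.08 rows 2
{"delta_pos":[-0.001, -0.001, 0.027],"rotation":[0.0001, -0.0001, -0.0002],"grip":100}
{"delta_pos":[-0.001, -0.001, 0.027],"rotation":[0.0001, -0.0001, -0.0002],"grip":100}
[[287.22106343 198.54140433]]
```

View pics/s2.png

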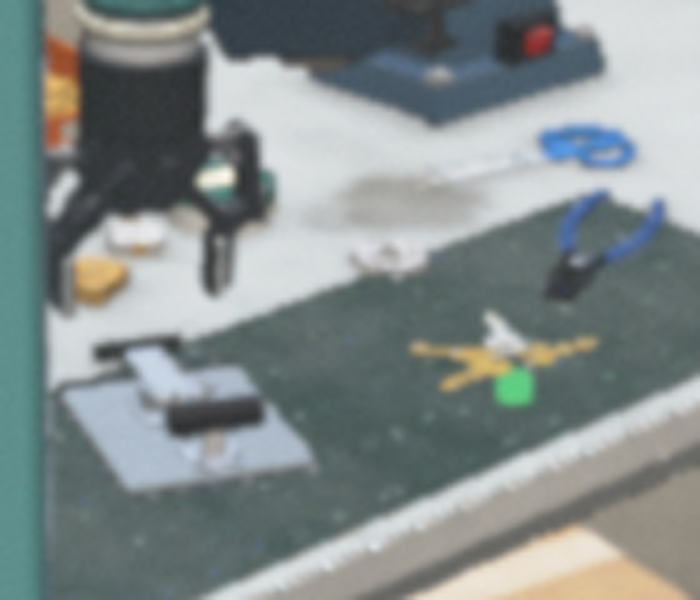

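The foot is observed at crop (137,347) against a predicted (136,343), so the two cameras agree. The fingers straddle it, so I'll go down and grip.

>>> {"op": "step_arm", "data": {
  "rows": [
    {"delta_pos":[-0.001,-0.001,0.027],"rotation":[0,0,0],"grip":100},
    {"delta_pos":[-0.001,-0.001,0.027],"rotation":[0,0,0],"grip":100},
    {"delta_pos":[0,0,0],"rotation":[0,0,0],"grip":75},
    {"delta_pos":[0,0,0],"rotation":[0,0,0],"grip":70},
    {"delta_pos":[0,0,0],"rotation":[0,0,0],"grip":70}
  ]
}}

```text
clock: 2.5
ee_pos: [0.5936, -0.3855, 0.0045]
ee_rot: [180.0, -0.0, -21.0]
contact_force: [-0.1, 0.6, 0.2]
finger_gap: 0.699
```

```bash
python3 - <<'E'
from rig import ctrl
from h import *
f=ctrl.grab_frame("scene")
b=(130,250,260,400)
cv2.imwrite("pics/s3.png",cv2.resize(f["pixels"][b[0]:b[1],b[2]:b[3],::-1],None,fx=5,fy=5,interpolation=cv2.INTER_CUBIC))
E
```

```text
(no output)
```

View pics/s3.png

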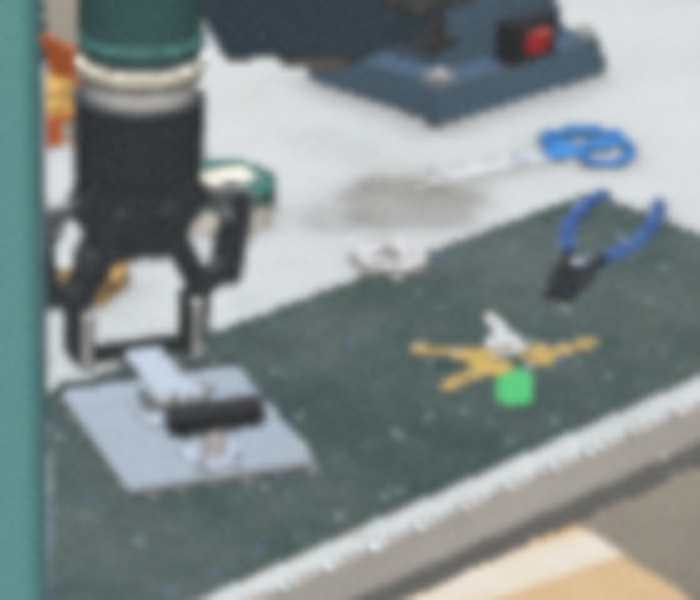

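The pads straddle the foot bar, with tips at about crop (78,358) and (190,352). Closing.

>>> {"op": "step_arm", "data": {
  "rows": [
    {"delta_pos":[0,0,0],"rotation":[0,0,0],"grip":60},
    {"delta_pos":[0,0,0],"rotation":[0,0,0],"grip":58},
    {"delta_pos":[0,0,0],"rotation":[0,0,0],"grip":58}
  ]
}}

```text
clock: 2.85
ee_pos: [0.5939, -0.3856, 0.0054]
ee_rot: [180.0, -0.1, -21.0]
contact_force: [-0.9, 0.3, 3.2]
finger_gap: 0.608
```

```bash
cat >> h.py <<'E'
HP=[0.5181673,-0.35786991,2.77473291]
def arc(st,c0,c1,n,grip,RAD=0.0655,off=None):
    """rotate rigid tool about the hinge axis: tool rows from leg angle c0 to c1"""
    hinge=bw(HP,np.array([-.012,0,.019]))[0]
    ax=Ro.from_euler("xyz",st["ee_rot"],degrees=True).as_matrix()[:,1]
    R=Ro.from_euler("xyz",st["ee_rot"],degrees=True); p=np.array(st["ee_pos"])
    for i in range(n):
        q=Ro.from_rotvec(ax*(c1-c0)/n); p2=hinge+q.apply(p-hinge)
        print('{"delta_pos":%s,"rotation":%s,"grip":%g}'%(np.round(R.inv().apply(p2-p)/.5,3).tolist(),[0,round((c1-c0)/n/np.pi,4),0],grip))
        R=q*R;p=p2
    print(p,R.as_euler("xyz",degrees=True))
E
python3 - <<'E'
from rig import ctrl
from h import *
s=ctrl.state();print(s["ee_pos"],s["ee_rot"],s["finger_gap"],s["contact_force"])
arc(s,0,0.9,12,58)
E
```

```text
[ 0.5939388  -0.38563292  0.00544496] [ 1.79976482e+02 -8.15289025e-02 -2.10404786e+01] 0.6078496079222167 [-0.89462605  0.3426788   3.15459223]
{"delta_pos":[0.002, 0.0, -0.01],"rotation":[0, 0.0239, 0],"grip":58}
{"delta_pos":[0.002, 0.0, -0.01],"rotation":[0, 0.0239, 0],"grip":58}
{"delta_pos":[0.002, -0.0, -0.01],"rotation":[0, 0.0239, 0],"grip":58}
{"delta_pos":[0.002, 0.0, -0.01],"rotation":[0, 0.0239, 0],"grip":58}
{"delta_pos":[0.002, 0.0, -0.01],"rotation":[0, 0.0239, 0],"grip":58}
{"delta_pos":[0.002, -0.0, -0.01],"rotation":[0, 0.0239, 0],"grip":58}
{"delta_pos":[0.002, 0.0, -0.01],"rotation":[0, 0.0239, 0],"grip":58}
{"delta_pos":[0.002, -0.0, -0.01],"rotation":[0, 0.0239, 0],"grip":58}
{"delta_pos":[0.002, 0.0, -0.01],"rotation":[0, 0.0239, 0],"grip":58}
{"delta_pos":[0.002, 0.0, -0.01],"rotation":[0, 0.0239, 0],"grip":58}
{"delta_pos":[0.002, -0.0, -0.01],"rotation":[0, 0.0239, 0],"grip":58}
{"delta_pos":[0.002, -0.0, -0.01],"rotation":[0, 0.0239, 0],"grip":58}
[ 0.57959948 -0.38009101  0.06437843] [179.96209804 -51.64772437 -21.01078896]
```

>>> {"op": "step_arm", "data": {
  "rows": [
    {"delta_pos":[0,0,0],"rotation":[0,0,0],"grip":50},
    {"delta_pos":[0,0,0],"rotation":[0,0,0],"grip":50}
  ]
}}

```text
clock: 3.05
ee_pos: [0.5939, -0.3856, 0.0053]
ee_rot: [180.0, -0.1, -21.0]
contact_force: [-1.4, 0.7, 5.9]
finger_gap: 0.611
```

>>> {"op": "step_arm", "data": {
  "rows": [
    {"delta_pos":[0.002,0,-0.01],"rotation":[0,0.0239,0],"grip":50},
    {"delta_pos":[0.002,0,-0.01],"rotation":[0,0.0239,0],"grip":50},
    {"delta_pos":[0,0,0],"rotation":[0,0,0],"grip":50}
  ]
}}

```text
clock: 3.35
ee_pos: [0.5945, -0.3858, 0.0146]
ee_rot: [180.0, -8.7, -21.1]
contact_force: [0.9, 0.5, 0.1]
finger_gap: 0.61
```

>>> {"op": "step_arm", "data": {
  "rows": [
    {"delta_pos":[0.002,0,-0.01],"rotation":[0,0.0239,0],"grip":50},
    {"delta_pos":[0.002,0,-0.01],"rotation":[0,0.0239,0],"grip":50},
    {"delta_pos":[0.002,0,-0.01],"rotation":[0,0.0239,0],"grip":50},
    {"delta_pos":[0.002,0,-0.01],"rotation":[0,0.0239,0],"grip":50},
    {"delta_pos":[0,0,0],"rotation":[0,0,0],"grip":50}
  ]
}}

```text
clock: 3.85
ee_pos: [0.593, -0.3851, 0.0345]
ee_rot: [-180.0, -25.8, -21.1]
contact_force: [0.7, 0.4, 1.6]
finger_gap: 0.611
```

```bash
python3 - <<'E'
from rig import ctrl
from h import *
s=ctrl.state();print(s["ee_pos"],s["ee_rot"],s["finger_gap"],s["contact_force"],s["qpos"])
f=ctrl.grab_frame("scene")
b=(130,250,260,400)
cv2.imwrite("pics/s4.png",cv2.resize(f["pixels"][b[0]:b[1],b[2]:b[3],::-1],None,fx=5,fy=5,interpolation=cv2.INTER_CUBIC))
arc(s,0.45,1.15,10,50)
E
```

```text
[ 0.59299077 -0.38513255  0.03450093] [-179.98206508  -25.76218369  -21.07788691] 0.6106714323194662 [0.68694804 0.36973507 1.58581499] [-41.64894463  16.33315787  92.4754122   11.97584151  47.51077328
  63.17053626]
{"delta_pos":[0.002, 0.0, -0.01],"rotation":[0, 0.0223, 0],"grip":50}
{"delta_pos":[0.002, 0.0, -0.01],"rotation":[0, 0.0223, 0],"grip":50}
{"delta_pos":[0.002, -0.0, -0.01],"rotation":[0, 0.0223, 0],"grip":50}
{"delta_pos":[0.002, 0.0, -0.01],"rotation":[0, 0.0223, 0],"grip":50}
{"delta_pos":[0.002, -0.0, -0.01],"rotation":[0, 0.0223, 0],"grip":50}
{"delta_pos":[0.002, -0.0, -0.01],"rotation":[0, 0.0223, 0],"grip":50}
{"delta_pos":[0.002, 0.0, -0.01],"rotation":[0, 0.0223, 0],"grip":50}
{"delta_pos":[0.002, 0.0, -0.01],"rotation":[0, 0.0223, 0],"grip":50}
{"delta_pos":[0.002, -0.0, -0.01],"rotation":[0, 0.0223, 0],"grip":50}
{"delta_pos":[0.002, -0.0, -0.01],"rotation":[0, 0.0223, 0],"grip":50}
[ 0.56882997 -0.37583622  0.07441918] [-179.96049051  -65.86922537  -21.10614867]
```

View pics/s4.png

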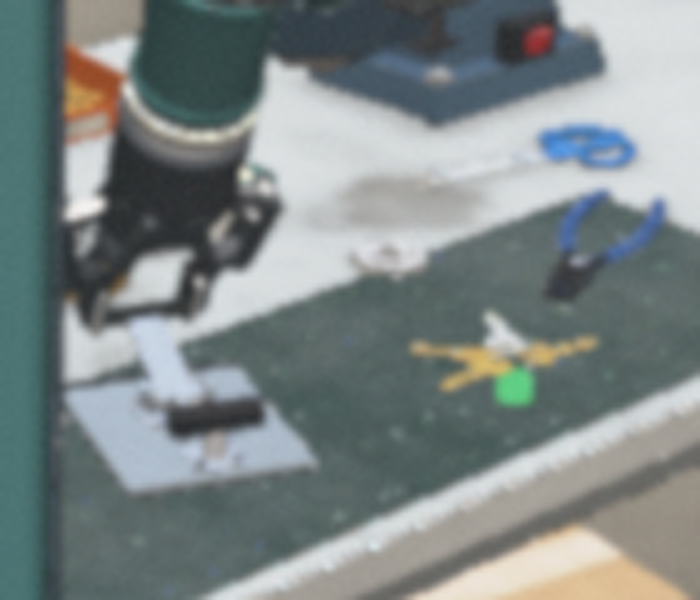

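The leg is coming up with the gripper and the board is still flat; its corners at (130,490) and (315,465) have not moved. Continuing in small steps while watching q5.

>>> {"op": "step_arm", "data": {
  "rows": [
    {"delta_pos":[0.002,0,-0.01],"rotation":[0,0.0223,0],"grip":50},
    {"delta_pos":[0.002,0,-0.01],"rotation":[0,0.0223,0],"grip":50},
    {"delta_pos":[0.002,0,-0.01],"rotation":[0,0.0223,0],"grip":50},
    {"delta_pos":[0,0,0],"rotation":[0,0,0],"grip":50}
  ]
}}

```text
clock: 4.3
ee_pos: [0.5893, -0.3837, 0.0491]
ee_rot: [-180.0, -37.8, -21.1]
contact_force: [0.2, 0.4, 1.7]
finger_gap: 0.609
```

```bash
python3 - <<'E'
from rig import ctrl
s=ctrl.state();print(s["ee_pos"],s["ee_rot"],s["finger_gap"],s["contact_force"],s["qpos"])
E
```

```text
[ 0.58931628 -0.38367727  0.04911733] [-179.95433552  -37.8078507   -21.06244996] 0.609168504256489 [0.16108372 0.41538506 1.6552561 ] [-44.1194058   11.04813621 101.89249422  25.36977343  34.1981932
  49.99384643]
```

>>> {"op": "step_arm", "data": {
  "rows": [
    {"delta_pos":[0.002,0,-0.01],"rotation":[0,0.0223,0],"grip":50},
    {"delta_pos":[0.002,0,-0.01],"rotation":[0,0.0223,0],"grip":50},
    {"delta_pos":[0.002,0,-0.01],"rotation":[0,0.0223,0],"grip":50},
    {"delta_pos":[0,0,0],"rotation":[0,0,0],"grip":50}
  ]
}}

```text
clock: 4.7
ee_pos: [0.5834, -0.3809, 0.0634]
ee_rot: [-179.8, -50.0, -21.1]
contact_force: [2.1, 0.9, 2.5]
finger_gap: 0.611
```

```bash
python3 - <<'E'
from rig import ctrl
from h import *
s=ctrl.state();print(s["ee_pos"],s["ee_rot"],s["finger_gap"],s["contact_force"],s["qpos"])
f=ctrl.grab_frame("scene")
b=(130,250,260,400)
cv2.imwrite("pics/s5.png",cv2.resize(f["pixels"][b[0]:b[1],b[2]:b[3],::-1],None,fx=5,fy=5,interpolation=cv2.INTER_CUBIC))
E
```

```text
[ 0.5834253  -0.3808946   0.06343591] [-179.83597795  -50.00060839  -21.06342192] 0.6106330964212474 [2.08693086 0.89905132 2.5153562 ] [-46.91654964   7.75725154 110.49427053  54.45767247  24.43759384
  20.8040976 ]
```

View pics/s5.png

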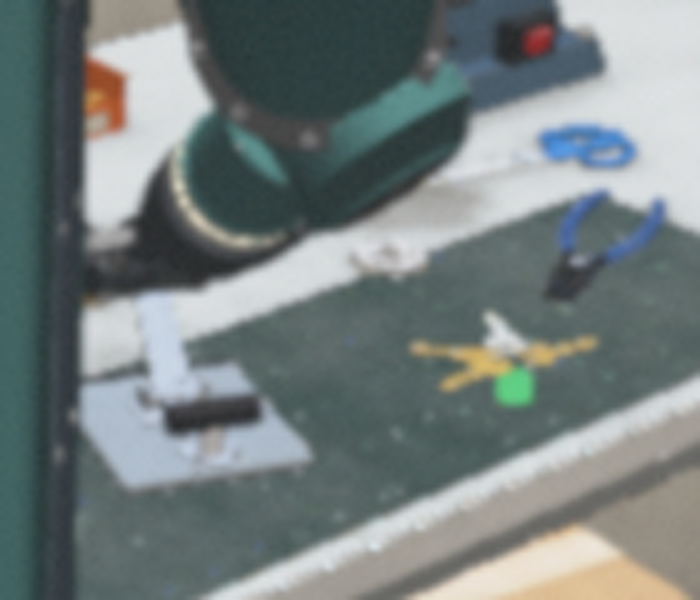

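The leg is at about 0.87 rad, past over-centre, with low forces and the board flat. I'll release and let the spring finish the swing between the open fingers.

>>> {"op": "step_arm", "data": {
  "rows": [
    {"delta_pos":[0,0,0],"rotation":[0,0,0],"grip":64},
    {"delta_pos":[0,0,0],"rotation":[0,0,0],"grip":70},
    {"delta_pos":[0,0,0],"rotation":[0,0,0],"grip":100},
    {"delta_pos":[0,0,0],"rotation":[0,0,0],"grip":100},
    {"delta_pos":[0,0,0],"rotation":[0,0,0],"grip":100}
  ]
}}

```text
clock: 5.25
ee_pos: [0.5819, -0.3808, 0.0619]
ee_rot: [-180.0, -49.9, -21.1]
contact_force: [0.0, -1.2, 0.4]
finger_gap: 1.001
```

```bash
python3 - <<'E'
from rig import ctrl
from h import *
s=ctrl.state();print(s["ee_pos"],s["ee_rot"],s["finger_gap"],s["contact_force"],s["qpos"])
f=ctrl.grab_frame("scene")
b=(130,250,260,400)
cv2.imwrite("pics/s6.png",cv2.resize(f["pixels"][b[0]:b[1],b[2]:b[3],::-1],None,fx=5,fy=5,interpolation=cv2.INTER_CUBIC))
for t in (.87,1.25):
  print(proj(f,bw(HP,np.array([[-.012-.0655*np.cos(t),0,.019+.0655*np.sin(t)]]))))
E
```

```text
[ 0.58193312 -0.38083571  0.06187735] [-179.97513421  -49.85495464  -21.05470433] 1.0006065359536667 [ 0.00210122 -1.24434668  0.43071022] [-46.93458095   7.73861177 110.65104573  54.27317073  24.29807087
  20.9088619 ]
[[290.10242228 186.22037465]]
[[292.72679858 185.32236345]]
```

View pics/s6.png

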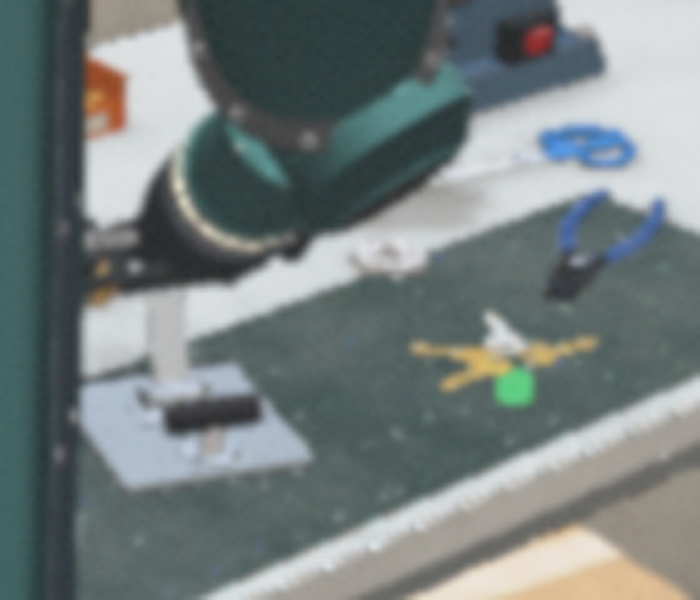

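The leg now looks upright, with its strut at crop (168,330). I'll withdraw along the tool axis.

>>> {"op": "step_arm", "data": {
  "rows": [
    {"delta_pos":[0,0,-0.03],"rotation":[0,0,0],"grip":100},
    {"delta_pos":[0,0,-0.06],"rotation":[0,0,0],"grip":100},
    {"delta_pos":[0,0,-0.06],"rotation":[0,0,0],"grip":100},
    {"delta_pos":[0,0,-0.06],"rotation":[0,0,0],"grip":100},
    {"delta_pos":[0,0,-0.06],"rotation":[0,0,0],"grip":100}
  ]
}}

```text
clock: 5.8
ee_pos: [0.4847, -0.3433, 0.1498]
ee_rot: [180.0, -49.9, -21.0]
contact_force: [1.0, -0.2, 0.0]
finger_gap: 1.001
```

```bash
python3 - <<'E'
from rig import ctrl
from h import *
s=ctrl.state();print(s["ee_pos"],s["ee_rot"],s["finger_gap"],s["contact_force"],s["qpos"])
f=ctrl.grab_frame("scene")
b=(130,250,260,400)
cv2.imwrite("pics/s7.png",cv2.resize(f["pixels"][b[0]:b[1],b[2]:b[3],::-1],None,fx=5,fy=5,interpolation=cv2.INTER_CUBIC))
f=ctrl.grab_frame("top")
b=(175,265,270,370)
cv2.imwrite("pics/t7.png",cv2.resize(f["pixels"][b[0]:b[1],b[2]:b[3],::-1],None,fx=6.4,fy=6.4,interpolation=cv2.INTER_CUBIC))
E
```

```text
[ 0.4846893  -0.34332365  0.1497524 ] [179.99076412 -49.86745324 -21.03194671] 1.0013050981025864 [ 0.9549752  -0.21107804  0.03316463] [-54.22122976 -12.9185221  118.48496767  42.9666711   37.8688711
  30.81412605]
```

View pics/s7.png

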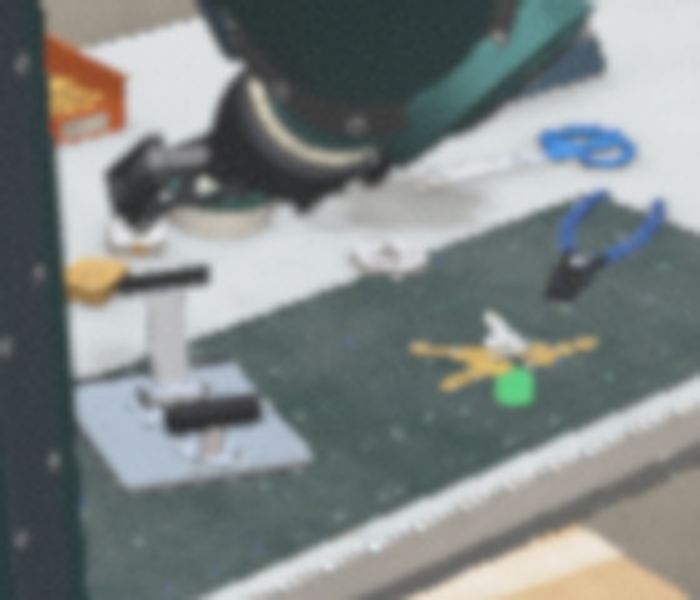

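View pics/t7.png

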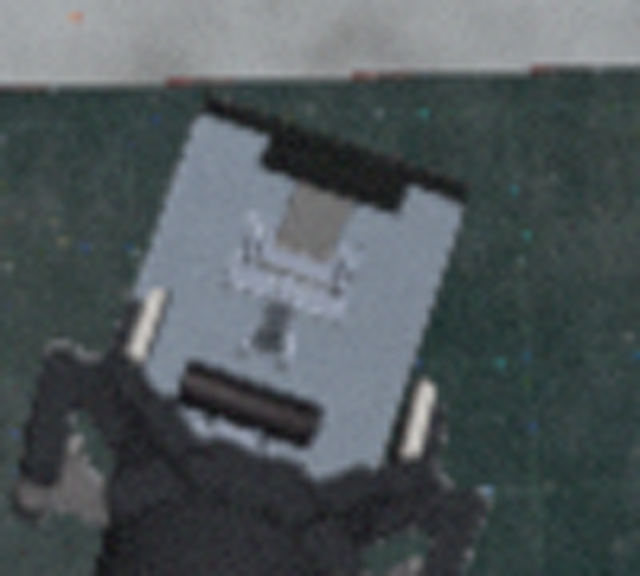

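The foot bar is seen at crop (165,277), matching the 1.25 rad prediction (163,277), so the leg is fully open. The board lies flat, shifted about 2 mm. The handle is now at top-crop (251,404), so I'll go straight down onto it at this tilt.

```bash
python3 - <<'E'
from rig import ctrl
from h import *
f=ctrl.grab_frame("top"); h=unproj(f,(251/6.4+270-.42,404/6.4+175-.42),.036)
print(h, unproj(f,(248/6.4+270-.42,412/6.4+175-.42),.036))
d=tilt(-21,50).as_matrix()[:,2]; print(h+.016*d)
plan(ctrl.state(),h+.016*d,tilt(-21,50),100,n=5)
E
```

```text
[ 0.47367923 -0.34053361  0.036     ] [ 0.47069143 -0.33929016  0.036     ]
[ 0.48512185 -0.34492602  0.0257154 ]
dist 0.1258 ang 0.21 rows 5
{"delta_pos":[-0.039, 0.0, 0.032],"rotation":[0.0002, -0.0001, 0.0],"grip":100}
{"delta_pos":[-0.039, 0.0, 0.032],"rotation":[0.0002, -0.0001, 0.0],"grip":100}
{"delta_pos":[-0.039, 0.0, 0.032],"rotation":[0.0002, -0.0001, 0.0],"grip":100}
{"delta_pos":[-0.039, 0.0, 0.032],"rotation":[0.0002, -0.0001, 0.0],"grip":100}
{"delta_pos":[-0.039, 0.0, 0.032],"rotation":[0.0002, -0.0001, 0.0],"grip":100}
```

>>> {"op": "step_arm", "data": {
  "rows": [
    {"delta_pos":[-0.039,0,0.032],"rotation":[0,0,0],"grip":100},
    {"delta_pos":[-0.039,0,0.032],"rotation":[0,0,0],"grip":100},
    {"delta_pos":[-0.039,0,0.032],"rotation":[0,0,0],"grip":100},
    {"delta_pos":[0,0,0],"rotation":[0,0,0],"grip":100}
  ]
}}

```text
clock: 6.35
ee_pos: [0.4831, -0.3406, 0.0668]
ee_rot: [-179.5, -49.3, -21.4]
contact_force: [0.4, 0.7, -1.1]
finger_gap: 0.997
```

```bash
python3 - <<'E'
from rig import ctrl
from h import *
s=ctrl.state();print(s["ee_pos"],s["ee_rot"],s["contact_force"],s["qpos"])
f=ctrl.grab_frame("scene")
b=(130,250,260,400)
cv2.imwrite("pics/s8.png",cv2.resize(f["pixels"][b[0]:b[1],b[2]:b[3],::-1],None,fx=5,fy=5,interpolation=cv2.INTER_CUBIC))
plan(s,[.4851,-.3449,.0257],tilt(-21,50),100,n=2)
E
```

```text
[ 0.48307618 -0.340616    0.06684452] [-179.45079813  -49.34068808  -21.42778392] [ 0.39941713  0.67016371 -1.10795479] [-54.20393674  -5.45210327 123.0971159   55.88711603  30.37998776
  15.28282826]
dist 0.0414 ang 0.75 rows 2
{"delta_pos":[-0.029, 0.004, 0.029],"rotation":[-0.0006, 0.0018, -0.0008],"grip":100}
{"delta_pos":[-0.029, 0.003, 0.029],"rotation":[-0.0006, 0.0018, -0.0008],"grip":100}
```

View pics/s8.png

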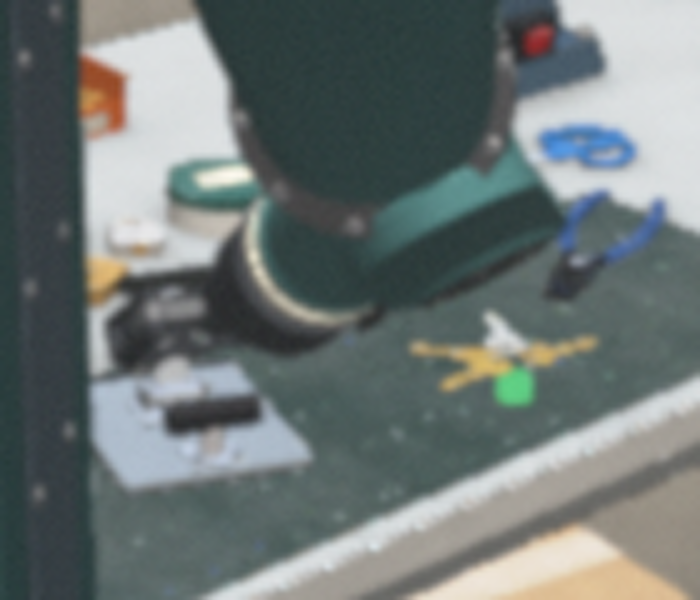

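The wrist sits above and clear of the keys, and the handle is at crop (213,412). I'll make the last descent slowly.

>>> {"op": "step_arm", "data": {
  "rows": [
    {"delta_pos":[-0.015,0.002,0.015],"rotation":[0,0.001,0],"grip":100},
    {"delta_pos":[-0.015,0.002,0.015],"rotation":[0,0.001,0],"grip":100},
    {"delta_pos":[-0.015,0.002,0.014],"rotation":[0,0,0],"grip":100},
    {"delta_pos":[0,0,0],"rotation":[0,0,0],"grip":90},
    {"delta_pos":[0,0,0],"rotation":[0,0,0],"grip":80}
  ]
}}

```text
clock: 6.9
ee_pos: [0.4866, -0.3478, 0.0434]
ee_rot: [179.9, -50.3, -21.0]
contact_force: [0.1, -0.7, -0.7]
finger_gap: 0.803
```

```bash
python3 - <<'E'
from rig import ctrl
from h import *
s=ctrl.state();print(s["ee_pos"],s["ee_rot"],s["contact_force"],s["qpos"])
f=ctrl.grab_frame("scene")
b=(130,250,260,400)
cv2.imwrite("pics/s9.png",cv2.resize(f["pixels"][b[0]:b[1],b[2]:b[3],::-1],None,fx=5,fy=5,interpolation=cv2.INTER_CUBIC))
plan(s,[.4851,-.3449,.0257],tilt(-21,50),100,n=2)
E
```

```text
[ 0.48659018 -0.34780591  0.04338726] [179.94687941 -50.3289326  -21.00224263] [ 0.10226394 -0.69616088 -0.68774804] [-54.52557206  -1.66462972 123.73049644  64.75861057  27.97706005
   5.1805931 ]
dist 0.018 ang 0.33 rows 2
{"delta_pos":[-0.015, -0.002, 0.009],"rotation":[0.0002, -0.0009, -0.0],"grip":100}
{"delta_pos":[-0.015, -0.002, 0.009],"rotation":[0.0002, -0.0009, -0.0],"grip":100}
```

View pics/s9.png

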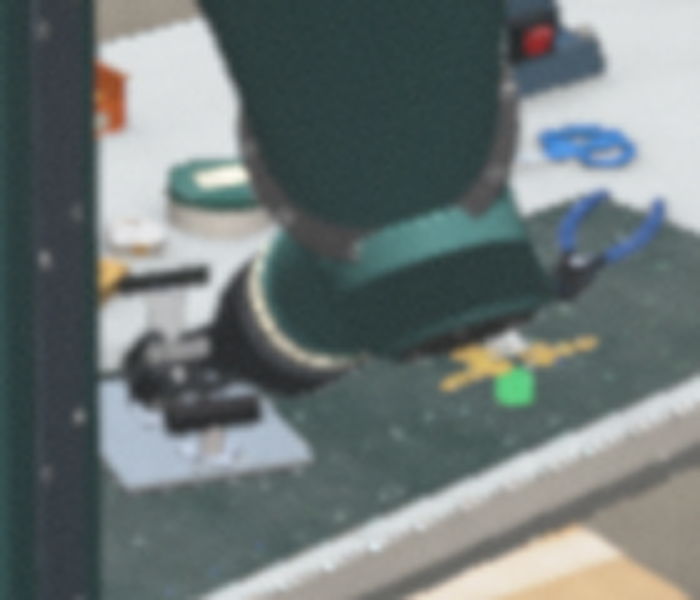

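>>> {"op": "step_arm", "data": {
  "rows": [
    {"delta_pos":[-0.01,-0.002,0.006],"rotation":[0,0,0],"grip":80},
    {"delta_pos":[-0.01,-0.001,0.006],"rotation":[0,0,0],"grip":80},
    {"delta_pos":[-0.01,-0.001,0.006],"rotation":[0,0,0],"grip":80},
    {"delta_pos":[0,0,0],"rotation":[0,0,0],"grip":80},
    {"delta_pos":[0,0,0],"rotation":[0,0,0],"grip":75}
  ]
}}

```text
clock: 7.45
ee_pos: [0.4845, -0.3448, 0.026]
ee_rot: [179.9, -50.3, -21.0]
contact_force: [-0.1, -0.2, -1.2]
finger_gap: 0.753
```

```bash
python3 - <<'E'
from rig import ctrl
from h import *
s=ctrl.state();print(s["ee_pos"],s["ee_rot"],s["contact_force"],s["qpos"])
f=ctrl.grab_frame("scene")
b=(130,250,260,400)
cv2.imwrite("pics/s10.png",cv2.resize(f["pixels"][b[0]:b[1],b[2]:b[3],::-1],None,fx=5,fy=5,interpolation=cv2.INTER_CUBIC))
plan(s,[.4851,-.3449,.0257],tilt(-21,50),100,n=2)
E
```

```text
[ 0.48454826 -0.34481682  0.02598547] [179.93153077 -50.33131399 -20.9910792 ] [-0.08310327 -0.20205589 -1.15460093] [-5.45095286e+01  1.06652007e-01  1.24749604e+02  6.97228931e+01
  2.68771651e+01 -4.07223349e-01]
dist 0.0006 ang 0.34 rows 2
{"delta_pos":[0.0, -0.0, 0.001],"rotation":[0.0002, -0.0009, 0.0],"grip":100}
{"delta_pos":[0.0, -0.0, 0.001],"rotation":[0.0002, -0.0009, 0.0],"grip":100}
```

View pics/s10.png

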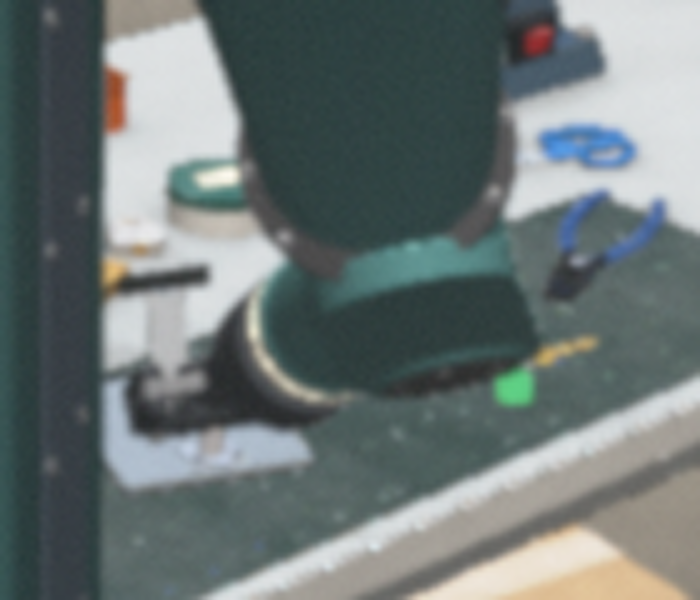

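The gripper is around the handle, with its bracket base showing below at crop (213,440). No contact forces, so I'll close.

>>> {"op": "step_arm", "data": {
  "rows": [
    {"delta_pos":[0,0,0],"rotation":[0,0,0],"grip":65},
    {"delta_pos":[0,0,0],"rotation":[0,0,0],"grip":55},
    {"delta_pos":[0,0,0],"rotation":[0,0,0],"grip":50},
    {"delta_pos":[0,0,0],"rotation":[0,0,0],"grip":50}
  ]
}}

```text
clock: 7.9
ee_pos: [0.4849, -0.3439, 0.0261]
ee_rot: [-179.9, -50.4, -21.0]
contact_force: [-1.5, 4.8, 6.5]
finger_gap: 0.619
```

```bash
cat >> h.py <<'E'
def hplan(st,h1,t1,n,grip=50,yaw=-21,off=.016):
    """rows moving handle point (off behind TCP) to h1 with tilt t1"""
    R=Ro.from_euler("xyz",st["ee_rot"],degrees=True); p=np.array(st["ee_pos"])
    h0=p-off*R.as_matrix()[:,2]; T=tilt(yaw,t1); rv=(R.inv()*T).as_rotvec(); R0=R
    print("handle now",h0.round(4))
    for i in range(n):
        k=(i+1)/n; R2=R0*Ro.from_rotvec(rv*k); p2=h0+(np.array(h1)-h0)*k+off*R2.as_matrix()[:,2]
        print('{"delta_pos":%s,"rotation":%s,"grip":%g}'%(np.round(R.inv().apply(p2-p)/.5,3).tolist(),np.round(rv/n/np.pi,4).tolist(),grip))
        R=R2;p=p2
E
python3 - <<'E'
from rig import ctrl
from h import *
s=ctrl.state()
hplan(s,[.474,-.340,.095],20,8)
E
```

```text
handle now [ 0.4734 -0.3395  0.0363]
{"delta_pos":[0.009, 0.0, -0.009],"rotation":[-0.0, -0.0211, 0.0],"grip":50}
{"delta_pos":[0.009, 0.0, -0.01],"rotation":[-0.0, -0.0211, 0.0],"grip":50}
{"delta_pos":[0.008, 0.0, -0.011],"rotation":[-0.0, -0.0211, 0.0],"grip":50}
{"delta_pos":[0.007, 0.0, -0.011],"rotation":[-0.0, -0.0211, 0.0],"grip":50}
{"delta_pos":[0.006, 0.0, -0.012],"rotation":[-0.0, -0.0211, 0.0],"grip":50}
{"delta_pos":[0.006, 0.0, -0.013],"rotation":[-0.0, -0.0211, 0.0],"grip":50}
{"delta_pos":[0.005, 0.0, -0.013],"rotation":[-0.0, -0.0211, 0.0],"grip":50}
{"delta_pos":[0.004, 0.0, -0.013],"rotation":[-0.0, -0.0211, 0.0],"grip":50}
```

>>> {"op": "step_arm", "data": {
  "rows": [
    {"delta_pos":[0.009,0,-0.008],"rotation":[0,0,0],"grip":50},
    {"delta_pos":[0.009,0,-0.009],"rotation":[0,-0.021,0],"grip":50},
    {"delta_pos":[0.009,0,-0.01],"rotation":[0,-0.021,0],"grip":50},
    {"delta_pos":[0.008,0,-0.011],"rotation":[0,-0.021,0],"grip":50},
    {"delta_pos":[0,0,0],"rotation":[0,0,0],"grip":50}
  ]
}}

```text
clock: 8.4
ee_pos: [0.4832, -0.3438, 0.0508]
ee_rot: [179.9, -39.5, -20.8]
contact_force: [1.6, -2.2, -6.4]
finger_gap: 0.615
```

```bash
python3 - <<'E'
from rig import ctrl
from h import *
s=ctrl.state();print(s["ee_pos"],s["ee_rot"],s["contact_force"],s["qpos"],s["finger_gap"])
f=ctrl.grab_frame("scene")
b=(130,250,260,400)
cv2.imwrite("pics/s11.png",cv2.resize(f["pixels"][b[0]:b[1],b[2]:b[3],::-1],None,fx=5,fy=5,interpolation=cv2.INTER_CUBIC))
hplan(s,[.474,-.340,.10],20,5)
E
```

```text
[ 0.4832397  -0.34378682  0.05077881] [179.88172187 -39.50474497 -20.76433229] [ 1.58457006 -2.21545424 -6.41089097] [-51.12694824  -2.56533515 117.18589068  34.09883631  34.77694713
  36.61538164] 0.6149186345149085
handle now [ 0.4737 -0.3401  0.0631]
{"delta_pos":[0.007, -0.0, -0.011],"rotation":[-0.0, -0.0217, 0.0002],"grip":50}
{"delta_pos":[0.006, -0.0, -0.012],"rotation":[-0.0, -0.0217, 0.0002],"grip":50}
{"delta_pos":[0.006, -0.0, -0.013],"rotation":[-0.0, -0.0217, 0.0002],"grip":50}
{"delta_pos":[0.005, -0.0, -0.013],"rotation":[-0.0, -0.0217, 0.0002],"grip":50}
{"delta_pos":[0.004, -0.0, -0.014],"rotation":[-0.0, -0.0217, 0.0002],"grip":50}
```

View pics/s11.png

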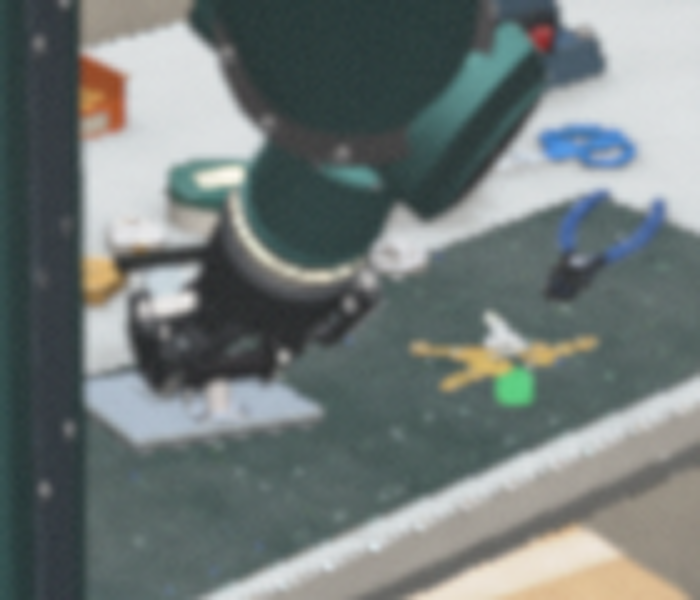

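The board's near edge has risen, and the −6.4 N load is close to its weight, so it is carried by the grip. Continuing.

>>> {"op": "step_arm", "data": {
  "rows": [
    {"delta_pos":[0.007,0,-0.011],"rotation":[0,-0.022,0],"grip":50},
    {"delta_pos":[0.006,0,-0.012],"rotation":[0,-0.022,0],"grip":50},
    {"delta_pos":[0.006,0,-0.013],"rotation":[0,-0.022,0],"grip":50},
    {"delta_pos":[0.005,0,-0.013],"rotation":[0,-0.022,0],"grip":50},
    {"delta_pos":[0.004,0,-0.014],"rotation":[0,-0.022,0],"grip":50}
  ]
}}

```text
clock: 8.95
ee_pos: [0.4767, -0.3392, 0.0806]
ee_rot: [-179.6, -19.2, -21.0]
contact_force: [0.4, 0.2, -7.1]
finger_gap: 0.615
```

```bash
python3 - <<'E'
from rig import ctrl
from h import *
s=ctrl.state();print(s["ee_pos"],s["ee_rot"],s["contact_force"],s["qpos"],s["finger_gap"])
f=ctrl.grab_frame("scene")
b=(130,250,260,400)
cv2.imwrite("pics/s12.png",cv2.resize(f["pixels"][b[0]:b[1],b[2]:b[3],::-1],None,fx=5,fy=5,interpolation=cv2.INTER_CUBIC))
hplan(s,[.474,-.340,.13],0,5)
E
```

```text
[ 0.4767002  -0.33924567  0.08057818] [-179.64256936  -19.23402803  -20.98311125] [ 0.43321239  0.20658908 -7.0647193 ] [-45.57366069   2.14086811 101.29111026   9.54074479  59.45959654
  61.72964463] 0.6154888315089702
handle now [ 0.4717 -0.3375  0.0957]
{"delta_pos":[0.004, 0.001, -0.013],"rotation":[-0.0004, -0.0214, 0.0001],"grip":50}
{"delta_pos":[0.003, 0.001, -0.013],"rotation":[-0.0004, -0.0214, 0.0001],"grip":50}
{"delta_pos":[0.002, 0.001, -0.013],"rotation":[-0.0004, -0.0214, 0.0001],"grip":50}
{"delta_pos":[0.001, 0.001, -0.014],"rotation":[-0.0004, -0.0214, 0.0001],"grip":50}
{"delta_pos":[-0.0, 0.001, -0.014],"rotation":[-0.0004, -0.0214, 0.0001],"grip":50}
```

View pics/s12.png

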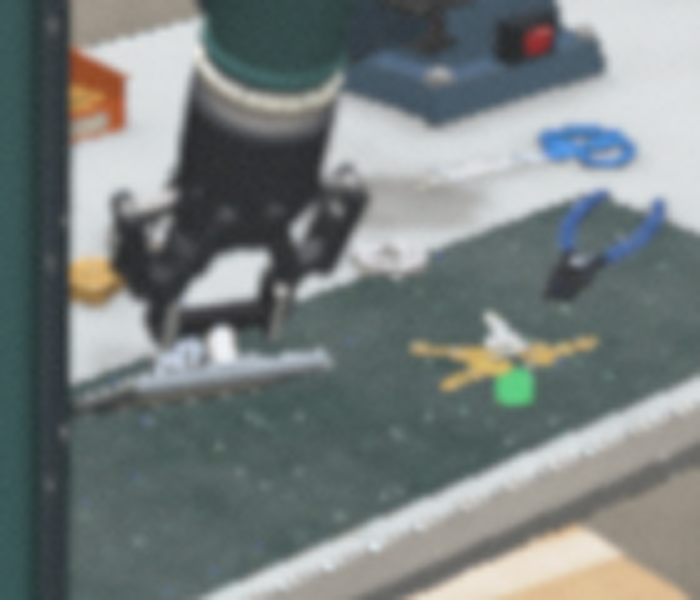

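The board is turned about 30° and following the grip. I'll raise it and go on turning.

>>> {"op": "step_arm", "data": {
  "rows": [
    {"delta_pos":[0.004,0.001,-0.013],"rotation":[0,-0.022,0],"grip":50},
    {"delta_pos":[0.003,0.001,-0.013],"rotation":[0,-0.022,0],"grip":50},
    {"delta_pos":[0.002,0.001,-0.013],"rotation":[0,-0.022,0],"grip":50},
    {"delta_pos":[0.001,0.001,-0.014],"rotation":[0,-0.022,0],"grip":50},
    {"delta_pos":[0,0,-0.014],"rotation":[0,-0.022,0],"grip":50}
  ]
}}

```text
clock: 9.5
ee_pos: [0.4756, -0.3414, 0.1152]
ee_rot: [-179.6, 0.3, -20.8]
contact_force: [0.2, 0.6, -7.9]
finger_gap: 0.616
```

```bash
python3 - <<'E'
from rig import ctrl
from h import *
s=ctrl.state();print(s["ee_pos"],s["ee_rot"],s["contact_force"],s["qpos"],s["finger_gap"])
f=ctrl.grab_frame("scene")
b=(130,250,260,400)
cv2.imwrite("pics/s13.png",cv2.resize(f["pixels"][b[0]:b[1],b[2]:b[3],::-1],None,fx=5,fy=5,interpolation=cv2.INTER_CUBIC))
hplan(s,[.474,-.340,.14],-20,5)
E
```

```text
[ 0.4755949  -0.34137878  0.1151914 ] [-179.62793359    0.32743471  -20.81890895] [ 0.18148652  0.606395   -7.9082678 ] [-41.3488276   12.60745666  83.20456669   0.2346389   84.6251417
  69.44827429] 0.6164951672504015
handle now [ 0.4756 -0.3415  0.1312]
{"delta_pos":[-0.003, -0.0, -0.004],"rotation":[-0.0004, -0.0219, 0.0003],"grip":50}
{"delta_pos":[-0.003, -0.0, -0.004],"rotation":[-0.0004, -0.0219, 0.0003],"grip":50}
{"delta_pos":[-0.004, -0.0, -0.003],"rotation":[-0.0004, -0.0219, 0.0003],"grip":50}
{"delta_pos":[-0.004, -0.0, -0.003],"rotation":[-0.0004, -0.0219, 0.0003],"grip":50}
{"delta_pos":[-0.004, -0.0, -0.003],"rotation":[-0.0004, -0.0219, 0.0003],"grip":50}
```

View pics/s13.png

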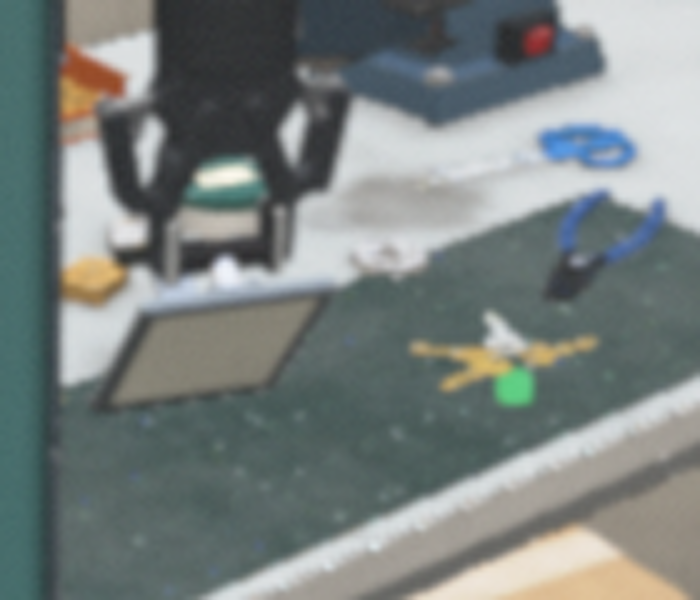

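>>> {"op": "step_arm", "data": {
  "rows": [
    {"delta_pos":[-0.003,0,-0.004],"rotation":[0,-0.022,0],"grip":50},
    {"delta_pos":[-0.003,0,-0.004],"rotation":[0,-0.022,0],"grip":50},
    {"delta_pos":[-0.004,0,-0.003],"rotation":[0,-0.022,0],"grip":50},
    {"delta_pos":[-0.004,0,-0.003],"rotation":[0,-0.022,0],"grip":50},
    {"delta_pos":[-0.004,0,-0.003],"rotation":[0,-0.022,0],"grip":50}
  ]
}}

```text
clock: 10.05
ee_pos: [0.4692, -0.3394, 0.125]
ee_rot: [-179.6, 19.9, -20.7]
contact_force: [0.7, 0.5, -5.9]
finger_gap: 0.613
```

```bash
cat >> h.py <<'E'
def bworld(h,th,P,yaw=-21):
    """board pts P (m) with handle at h, turned th rad from lying"""
    o=np.array([np.cos(np.radians(yaw)),np.sin(np.radians(yaw)),0]); u=np.array([0,0,1.])
    xb=-np.cos(th)*o+np.sin(th)*u; zb=np.cos(th)*u+np.sin(th)*o; yb=np.cross(zb,xb)
    D=np.atleast_2d(P)-[.05,0,.036]; return h+D[:,:1]*xb+D[:,1:2]*yb+D[:,2:]*zb
FACE=np.array([[.065,-.055,0],[.065,.055,0],[-.057,.055,0],[-.057,-.055,0]])
E
python3 - <<'E'
from rig import ctrl
from h import *
s=ctrl.state();print(s["ee_pos"],s["ee_rot"],s["contact_force"],s["qpos"],s["finger_gap"])
f=ctrl.grab_frame("scene")
b=(130,250,260,400)
cv2.imwrite("pics/s14.png",cv2.resize(f["pixels"][b[0]:b[1],b[2]:b[3],::-1],None,fx=5,fy=5,interpolation=cv2.INTER_CUBIC))
h=s["ee_pos"]-.016*Ro.from_euler("xyz",s["ee_rot"],degrees=True).as_matrix()[:,2]
for d in(50,60,70,80): print(d,((proj(f,bworld(h,np.radians(d),FACE))-[260,130])*5).round().tolist())
hplan(s,[.474,-.340,.14],-42,5)
E
```

```text
[ 0.46919227 -0.33938856  0.12501477] [-179.59106019   19.90383124  -20.65893504] [ 0.68723033  0.51217099 -5.93699857] [-38.37099844  25.19919859  68.00338646  -5.77408779 105.86846337
  71.71331151] 0.6127911008417225
50 [[143.0, 295.0], [339.0, 268.0], [277.0, 365.0], [94.0, 392.0]]
60 [[144.0, 284.0], [341.0, 258.0], [289.0, 388.0], [104.0, 415.0]]
70 [[144.0, 273.0], [342.0, 246.0], [303.0, 406.0], [116.0, 434.0]]
80 [[144.0, 260.0], [342.0, 234.0], [316.0, 420.0], [128.0, 448.0]]
handle now [ 0.4742 -0.3414  0.1401]
{"delta_pos":[-0.003, -0.0, 0.0],"rotation":[-0.0003, -0.0245, 0.0004],"grip":50}
{"delta_pos":[-0.003, -0.0, 0.0],"rotation":[-0.0003, -0.0245, 0.0004],"grip":50}
{"delta_pos":[-0.003, -0.0, 0.0],"rotation":[-0.0003, -0.0245, 0.0004],"grip":50}
{"delta_pos":[-0.003, -0.0, 0.0],"rotation":[-0.0003, -0.0245, 0.0004],"grip":50}
{"delta_pos":[-0.003, -0.0, 0.0],"rotation":[-0.0003, -0.0245, 0.0004],"grip":50}
```

View pics/s14.png

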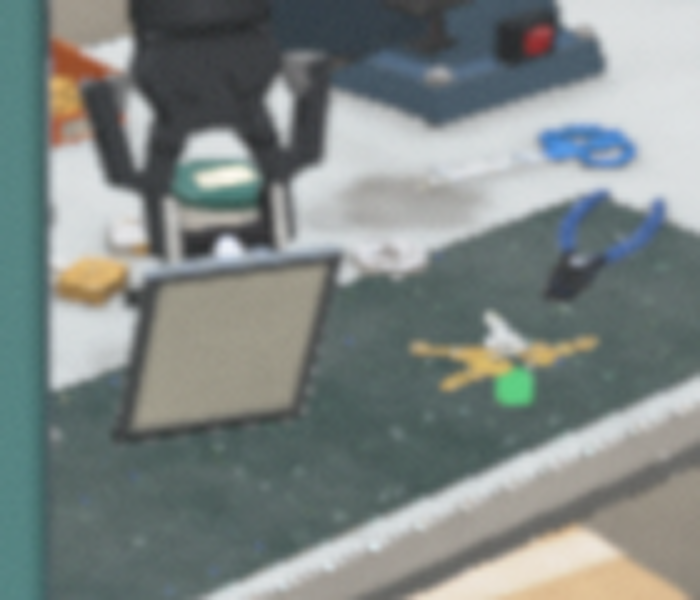

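Corners at (145,278), (338,256), (300,410) and (117,437) fit a turn of about 69°, so the board is carried rigidly. Continuing toward −55° tilt.

>>> {"op": "step_arm", "data": {
  "rows": [
    {"delta_pos":[-0.003,0,0],"rotation":[0,-0.024,0],"grip":50},
    {"delta_pos":[-0.003,0,0],"rotation":[0,-0.024,0],"grip":50},
    {"delta_pos":[-0.003,0,0],"rotation":[0,-0.024,0],"grip":50},
    {"delta_pos":[-0.003,0,0],"rotation":[0,-0.024,0],"grip":50},
    {"delta_pos":[-0.003,0,0],"rotation":[0,-0.024,0],"grip":50}
  ]
}}

```text
clock: 10.6
ee_pos: [0.4633, -0.338, 0.1286]
ee_rot: [-179.5, 41.3, -20.5]
contact_force: [-0.6, -0.1, -7.4]
finger_gap: 0.615
```

```bash
python3 - <<'E'
from rig import ctrl
from h import *
s=ctrl.state();print(s["ee_pos"],s["ee_rot"],s["contact_force"],s["qpos"],s["finger_gap"])
hplan(s,[.474,-.340,.14],-58,5)
E
```

```text
[ 0.46334543 -0.33798997  0.12859331] [-179.50346465   41.31418026  -20.46374836] [-0.61118876 -0.11150668 -7.36010058] [-36.2180783   39.65783594  53.22735561 -12.32453166 126.80568707
  70.59734115] 0.6150413016510679
handle now [ 0.4732 -0.3418  0.1406]
{"delta_pos":[-0.002, -0.001, 0.0],"rotation":[-0.0001, -0.0185, 0.0005],"grip":50}
{"delta_pos":[-0.002, -0.001, 0.0],"rotation":[-0.0001, -0.0185, 0.0005],"grip":50}
{"delta_pos":[-0.002, -0.001, 0.0],"rotation":[-0.0001, -0.0185, 0.0005],"grip":50}
{"delta_pos":[-0.002, -0.001, 0.0],"rotation":[-0.0001, -0.0185, 0.0005],"grip":50}
{"delta_pos":[-0.002, -0.001, 0.0],"rotation":[-0.0001, -0.0185, 0.0005],"grip":50}
```

>>> {"op": "step_arm", "data": {
  "rows": [
    {"delta_pos":[-0.002,0,0],"rotation":[0,-0.0185,0],"grip":50},
    {"delta_pos":[-0.002,0,0],"rotation":[0,-0.0185,0],"grip":50},
    {"delta_pos":[-0.002,0,0],"rotation":[0,-0.0185,0],"grip":50},
    {"delta_pos":[-0.002,0,0],"rotation":[0,-0.0185,0],"grip":50},
    {"delta_pos":[-0.002,0,0],"rotation":[0,-0.0185,0],"grip":50}
  ]
}}

```text
clock: 11.1
ee_pos: [0.4598, -0.3374, 0.1316]
ee_rot: [-179.2, 57.9, -20.1]
contact_force: [-0.3, -0.1, -7.4]
finger_gap: 0.618
```

```bash
python3 - <<'E'
from rig import ctrl
from h import *
s=ctrl.state();print(s["ee_pos"],s["ee_rot"],s["contact_force"],s["qpos"],s["finger_gap"])
f=ctrl.grab_frame("scene")
b=(110,230,260,400)
cv2.imwrite("pics/s15.png",cv2.resize(f["pixels"][b[0]:b[1],b[2]:b[3],::-1],None,fx=5,fy=5,interpolation=cv2.INTER_CUBIC))
h=s["ee_pos"]-.016*Ro.from_euler("xyz",s["ee_rot"],degrees=True).as_matrix()[:,2];print(h)
for d in(95,105,110): print(d,((proj(f,bworld(h,np.radians(d),FACE))-[260,110])*5).round().tolist())
E
```

```text
[ 0.45979858 -0.33744798  0.13162715] [-179.21411484   57.85859401  -20.08533264] [-0.28245296 -0.12496197 -7.42625332] [-35.19292485  50.26720877  43.71851064 -19.43898054 141.44495072
  66.42251484] 0.6184113264722227
[ 0.47244587 -0.34230623  0.14013852]
95 [[146.0, 341.0], [343.0, 315.0], [341.0, 530.0], [149.0, 559.0]]
105 [[143.0, 328.0], [341.0, 302.0], [355.0, 528.0], [161.0, 558.0]]
110 [[142.0, 322.0], [340.0, 296.0], [361.0, 525.0], [166.0, 555.0]]
```

View pics/s15.png

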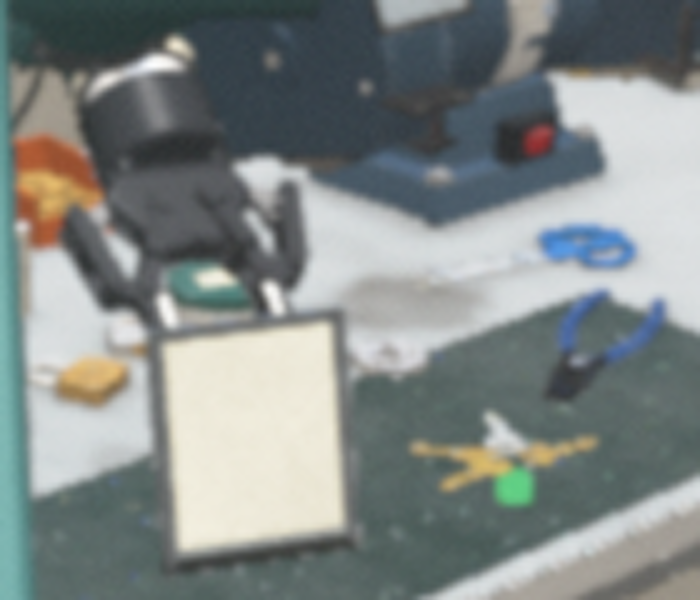

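Corners at about (150,332), (340,312), (352,540) and (168,562) put the turn at roughly 105–108°. I'll add 4° and lower it.

```bash
python3 - <<'E'
from rig import ctrl
from h import *
s=ctrl.state()
hplan(s,[.4725,-.342,.110],-61.5,4,yaw=-20.5)
E
```

```text
handle now [ 0.4722 -0.3419  0.1381]
{"delta_pos":[0.012, 0.0, 0.007],"rotation":[-0.0006, -0.0046, 0.0004],"grip":50}
{"delta_pos":[0.012, 0.0, 0.007],"rotation":[-0.0006, -0.0046, 0.0004],"grip":50}
{"delta_pos":[0.012, 0.0, 0.007],"rotation":[-0.0006, -0.0046, 0.0004],"grip":50}
{"delta_pos":[0.012, 0.0, 0.007],"rotation":[-0.0006, -0.0046, 0.0004],"grip":50}
```

>>> {"op": "step_arm", "data": {
  "rows": [
    {"delta_pos":[0.012,0,0.007],"rotation":[0,-0.005,0],"grip":50},
    {"delta_pos":[0.012,0,0.007],"rotation":[0,-0.005,0],"grip":50},
    {"delta_pos":[0.012,0,0.007],"rotation":[0,-0.005,0],"grip":50},
    {"delta_pos":[0.012,0,0.007],"rotation":[0,-0.005,0],"grip":50},
    {"delta_pos":[0,0,0],"rotation":[0,0,0],"grip":50}
  ]
}}

```text
clock: 11.65
ee_pos: [0.4591, -0.3364, 0.1049]
ee_rot: [-179.7, 61.9, -20.6]
contact_force: [-1.0, -0.8, -7.6]
finger_gap: 0.615
```

```bash
python3 - <<'E'
from rig import ctrl
from h import *
s=ctrl.state();print(s["ee_pos"],s["ee_rot"],s["contact_force"],s["qpos"],s["finger_gap"])
for n,b in(("scene",(110,230,260,400)),("top",(175,295,240,390))):
    f=ctrl.grab_frame(n)
    cv2.imwrite(f"pics/{n}16.png",cv2.resize(f["pixels"][b[0]:b[1],b[2]:b[3],::-1],None,fx=5,fy=5,interpolation=cv2.INTER_CUBIC))
    h=s["ee_pos"]-.016*Ro.from_euler("xyz",s["ee_rot"],degrees=True).as_matrix()[:,2];print(h)
    for d in(100,105,110,115): print(d,((proj(f,bworld(h,np.radians(d),FACE,yaw=-20.5))-[b[2],b[0]])*5).round().tolist())
hplan(s,[.4725,-.342,.099],-62,4,yaw=-20.5)
E
```

```text
[ 0.4591213  -0.33636797  0.10494522] [-179.68739653   61.92630839  -20.63630062] [-0.95990247 -0.78312397 -7.55268356] [-34.96064749  53.90535459  42.91230712 -20.52668577 142.59194728
  66.59293781] 0.6154897238989222
[ 0.472302   -0.34142508  0.11247482]
100 [[143.0, 384.0], [339.0, 357.0], [345.0, 575.0], [154.0, 607.0]]
105 [[142.0, 378.0], [338.0, 351.0], [352.0, 574.0], [160.0, 606.0]]
110 [[141.0, 372.0], [336.0, 345.0], [358.0, 571.0], [165.0, 603.0]]
115 [[139.0, 366.0], [335.0, 339.0], [365.0, 567.0], [171.0, 599.0]]
[ 0.472302   -0.34142508  0.11247482]
100 [[223.0, 318.0], [462.0, 400.0], [415.0, 464.0], [200.0, 390.0]]
105 [[225.0, 313.0], [464.0, 395.0], [411.0, 480.0], [194.0, 405.0]]
110 [[226.0, 307.0], [467.0, 389.0], [407.0, 495.0], [189.0, 420.0]]
115 [[228.0, 301.0], [469.0, 384.0], [404.0, 509.0], [185.0, 433.0]]
handle now [ 0.4723 -0.3414  0.1125]
{"delta_pos":[0.006, 0.0, 0.003],"rotation":[-0.0006, -0.0001, -0.0001],"grip":50}
{"delta_pos":[0.006, 0.0, 0.003],"rotation":[-0.0006, -0.0001, -0.0001],"grip":50}
{"delta_pos":[0.006, 0.0, 0.003],"rotation":[-0.0006, -0.0001, -0.0001],"grip":50}
{"delta_pos":[0.006, 0.0, 0.003],"rotation":[-0.0006, -0.0001, -0.0001],"grip":50}
```

View pics/scene16.png

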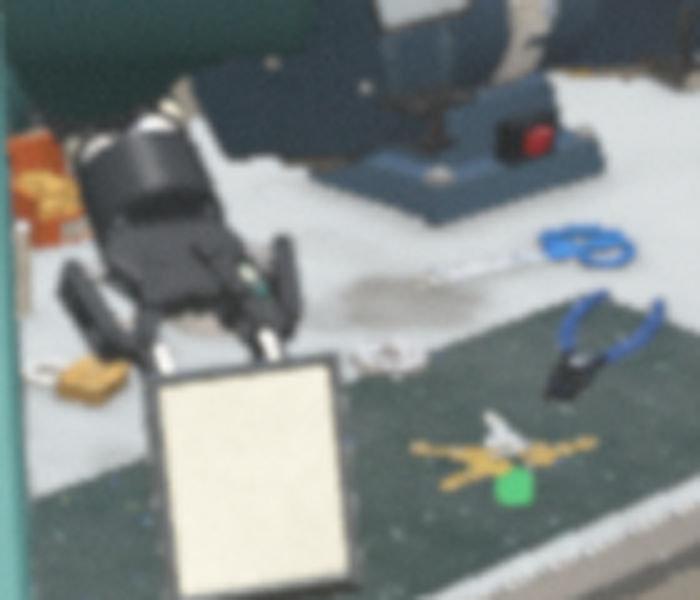

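View pics/top16.png

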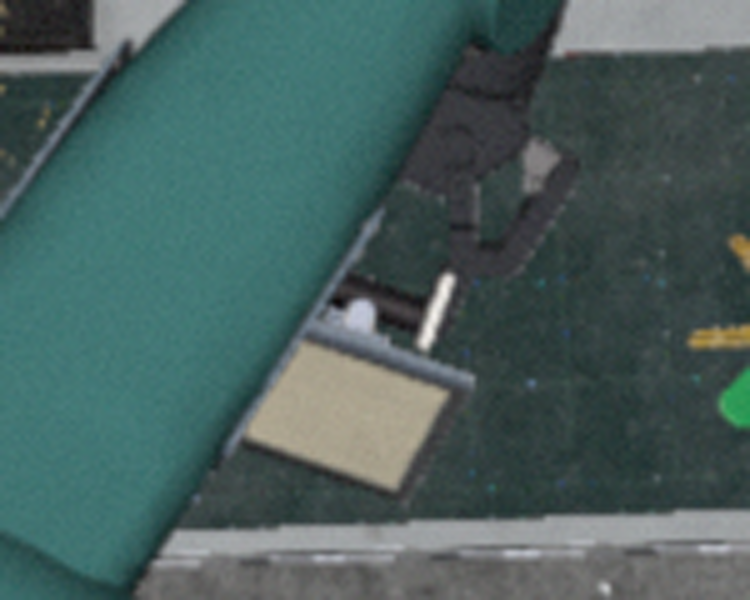

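The top view's corners at (470,390) and (403,497) match 110°. I'll lower slowly to touch.

>>> {"op": "step_arm", "data": {
  "rows": [
    {"delta_pos":[0.006,0,0.003],"rotation":[0,0,0],"grip":50},
    {"delta_pos":[0.006,0,0.003],"rotation":[0,0,0],"grip":50},
    {"delta_pos":[0.004,0,0.002],"rotation":[0,0,0],"grip":50},
    {"delta_pos":[0,0,0],"rotation":[0,0,0],"grip":50}
  ]
}}

```text
clock: 12.15
ee_pos: [0.4597, -0.3366, 0.098]
ee_rot: [-179.8, 61.8, -20.8]
contact_force: [0.3, -0.9, -8.0]
finger_gap: 0.614
```

```bash
python3 - <<'E'
from rig import ctrl
s=ctrl.state();print(s["ee_pos"],s["ee_rot"],s["contact_force"],s["ft_torque"],s["qpos"])
E
```

```text
[ 0.45965006 -0.33658987  0.09803695] [-179.83597678   61.80364843  -20.80048402] [ 0.32822996 -0.87122383 -8.0000544 ] [-0.66181197 -1.54324054 -0.01958373] [-34.95651411  54.25391246  43.04727068 -20.22975775 142.0255806
  67.00970144]
```

>>> {"op": "step_arm", "data": {
  "rows": [
    {"delta_pos":[0.003,0,0.002],"rotation":[0,0,0],"grip":50},
    {"delta_pos":[0.003,0,0.002],"rotation":[0,0,0],"grip":50},
    {"delta_pos":[0.003,0,0.001],"rotation":[0,0,0],"grip":50},
    {"delta_pos":[0,0,0],"rotation":[0,0,0],"grip":50}
  ]
}}

```text
clock: 12.55
ee_pos: [0.4596, -0.3366, 0.0929]
ee_rot: [-179.8, 61.8, -20.8]
contact_force: [-0.2, 0.8, -7.4]
finger_gap: 0.615
```

>>> {"op": "step_arm", "data": {
  "rows": [
    {"delta_pos":[0.002,0,0.001],"rotation":[0,0,0],"grip":50},
    {"delta_pos":[0,0,0],"rotation":[0,0,0],"grip":50}
  ]
}}

```text
clock: 12.75
ee_pos: [0.4597, -0.3366, 0.0926]
ee_rot: [-179.9, 61.8, -20.9]
contact_force: [-0.4, -0.8, -5.3]
finger_gap: 0.618
```

>>> {"op": "step_arm", "data": {
  "rows": [
    {"delta_pos":[0.002,0,0.001],"rotation":[0,0,0],"grip":50},
    {"delta_pos":[0,0,0],"rotation":[0,0,0],"grip":50},
    {"delta_pos":[0,0,0],"rotation":[0,0,0],"grip":50}
  ]
}}

```text
clock: 13.05
ee_pos: [0.4597, -0.3365, 0.0924]
ee_rot: [-179.9, 61.8, -20.9]
contact_force: [-0.1, 0.8, 0.0]
finger_gap: 0.613
```

>>> {"op": "step_arm", "data": {
  "rows": [
    {"delta_pos":[0.002,0,0.001],"rotation":[0,0,0],"grip":50},
    {"delta_pos":[0,0,0],"rotation":[0,0,0],"grip":50},
    {"delta_pos":[0,0,0],"rotation":[0,0,0],"grip":50}
  ]
}}

```text
clock: 13.35
ee_pos: [0.4597, -0.3364, 0.0923]
ee_rot: [-180.0, 61.8, -21.0]
contact_force: [-0.4, 0.8, 6.1]
finger_gap: 0.615
```

The board bears on the mat: the force went from −7.5 N to +6 N, and the handle height of 0.0998 m is close to the expected 0.099 m. A quick look before opening.

```bash
python3 - <<'E'
from rig import ctrl
from h import *
s=ctrl.state()
h=s["ee_pos"]-.016*Ro.from_euler("xyz",s["ee_rot"],degrees=True).as_matrix()[:,2];print(h)
for n,b in(("scene",(130,250,260,400)),("top",(175,295,240,390))):
    f=ctrl.grab_frame(n)
    cv2.imwrite(f"pics/{n}17.png",cv2.resize(f["pixels"][b[0]:b[1],b[2]:b[3],::-1],None,fx=5,fy=5,interpolation=cv2.INTER_CUBIC))
    for d in(105,110,115): print(d,((proj(f,bworld(h,np.radians(d),FACE))-[b[2],b[0]])*5).round().tolist())
E
```

```text
[ 0.47285583 -0.34149033  0.09980527]
105 [[141.0, 299.0], [336.0, 273.0], [350.0, 495.0], [158.0, 526.0]]
110 [[139.0, 293.0], [335.0, 266.0], [356.0, 492.0], [163.0, 523.0]]
115 [[138.0, 287.0], [333.0, 261.0], [362.0, 488.0], [168.0, 519.0]]
105 [[223.0, 314.0], [460.0, 397.0], [406.0, 481.0], [193.0, 405.0]]
110 [[225.0, 308.0], [462.0, 392.0], [403.0, 496.0], [188.0, 420.0]]
115 [[227.0, 303.0], [465.0, 386.0], [399.0, 510.0], [183.0, 433.0]]
```

View pics/scene17.png

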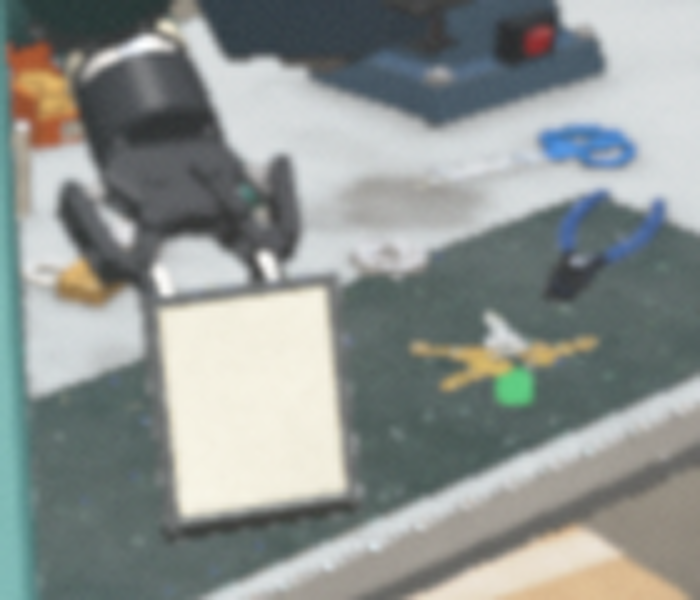

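View pics/top17.png

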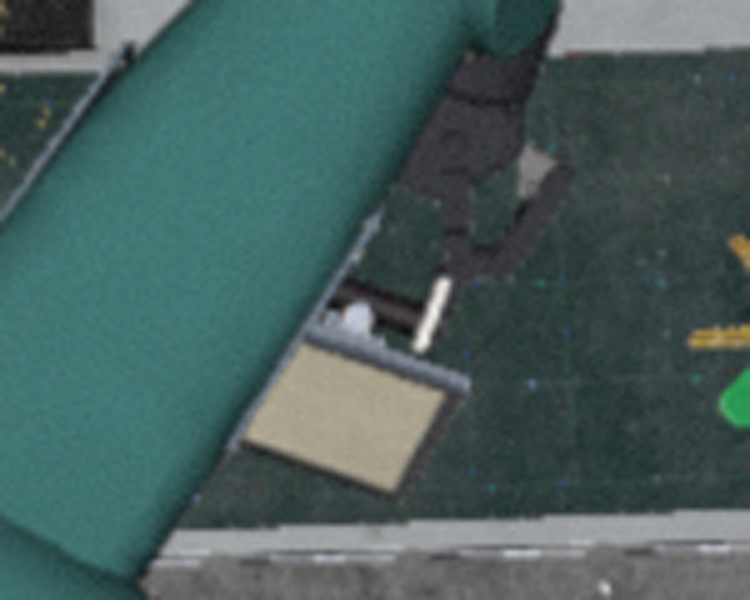

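The top view corners at (466,388) and (400,497) match about 110° and it is standing level. Opening gently.

>>> {"op": "step_arm", "data": {
  "rows": [
    {"delta_pos":[-0.001,0,0],"rotation":[0,0,0],"grip":62},
    {"delta_pos":[0,0,0],"rotation":[0,0,0],"grip":66},
    {"delta_pos":[0,0,0],"rotation":[0,0,0],"grip":75},
    {"delta_pos":[0,0,0],"rotation":[0,0,0],"grip":95},
    {"delta_pos":[0,0,0],"rotation":[0,0,0],"grip":95}
  ]
}}

```text
clock: 13.95
ee_pos: [0.4595, -0.3365, 0.0899]
ee_rot: [-179.8, 61.8, -20.8]
contact_force: [-0.2, 0.7, 0.8]
finger_gap: 0.952
```

```bash
python3 - <<'E'
from rig import ctrl
from h import *
s=ctrl.state();print(s["ee_pos"],s["ee_rot"],s["contact_force"],s["finger_gap"],s["qpos"])
for n,b in(("scene",(130,250,260,400)),):
    f=ctrl.grab_frame(n)
    cv2.imwrite(f"pics/{n}18.png",cv2.resize(f["pixels"][b[0]:b[1],b[2]:b[3],::-1],None,fx=5,fy=5,interpolation=cv2.INTER_CUBIC))
hp=s["ee_pos"]
R=Ro.from_euler("xyz",s["ee_rot"],degrees=True)
plan(s,hp-R.as_matrix()[:,2]*.05,R,95,n=4)
E
```

```text
[ 0.45947542 -0.33651752  0.08987146] [-179.83595422   61.81494801  -20.79741183] [-0.1683766   0.71567656  0.84869811] 0.9523689656961901 [-34.95777145  54.65002784  43.32831906 -19.94783378 141.3985626
  67.37308392]
dist 0.05 ang 0.0 rows 4
{"delta_pos":[-0.0, -0.0, -0.025],"rotation":[0.0, 0.0, 0.0],"grip":95}
{"delta_pos":[-0.0, -0.0, -0.025],"rotation":[0.0, 0.0, 0.0],"grip":95}
{"delta_pos":[-0.0, -0.0, -0.025],"rotation":[0.0, 0.0, 0.0],"grip":95}
{"delta_pos":[-0.0, -0.0, -0.025],"rotation":[0.0, 0.0, 0.0],"grip":95}
```

View pics/scene18.png

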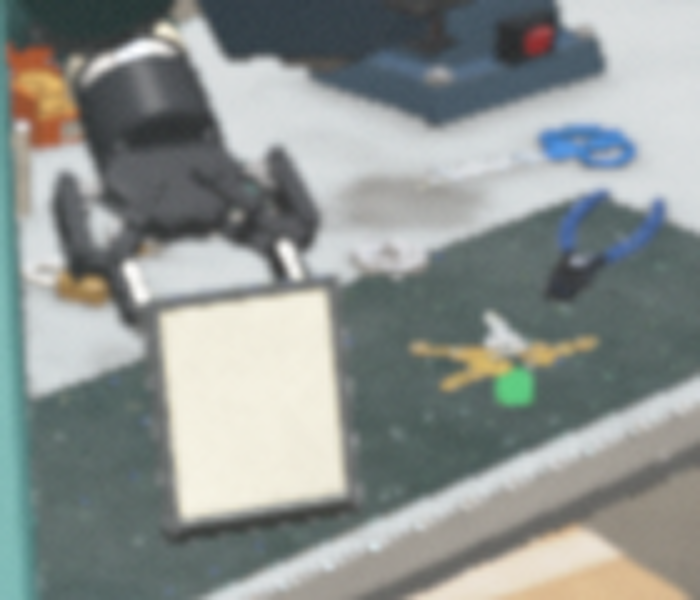

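Released, and the board stands unchanged. I'll back out along the tool axis.

>>> {"op": "step_arm", "data": {
  "rows": [
    {"delta_pos":[0,0,-0.02],"rotation":[0,0,0],"grip":95},
    {"delta_pos":[0,0,-0.02],"rotation":[0,0,0],"grip":95},
    {"delta_pos":[0,0,-0.02],"rotation":[0,0,0],"grip":95},
    {"delta_pos":[0,0,0],"rotation":[0,0,0],"grip":95}
  ]
}}

```text
clock: 14.4
ee_pos: [0.4849, -0.3463, 0.1047]
ee_rot: [-179.9, 61.7, -20.9]
contact_force: [0.1, 0.4, 0.1]
finger_gap: 0.954
```

```bash
python3 - <<'E'
from rig import ctrl
s=ctrl.state();print(s["ee_pos"],s["ee_rot"],s["contact_force"],s["qpos"])
E
```

```text
[ 0.4849064  -0.34625602  0.10472587] [-179.92442334   61.69011875  -20.86950272] [0.05240325 0.42311113 0.06842523] [-34.52188022  58.07260063  35.4585583  -21.43408737 145.58821395
  65.48484328]
```

>>> {"op": "step_arm", "data": {
  "rows": [
    {"delta_pos":[-0.03,0,-0.018],"rotation":[0,0,0],"grip":95},
    {"delta_pos":[-0.044,0,-0.024],"rotation":[0,0,0],"grip":95},
    {"delta_pos":[-0.044,0,-0.024],"rotation":[0,0,0],"grip":95},
    {"delta_pos":[-0.044,0,-0.024],"rotation":[0,0,0],"grip":95},
    {"delta_pos":[-0.044,0,-0.024],"rotation":[0,0,0],"grip":95}
  ]
}}

```text
clock: 14.9
ee_pos: [0.4722, -0.343, 0.214]
ee_rot: [179.6, 60.9, -20.9]
contact_force: [0.5, -0.3, -1.0]
finger_gap: 0.949
```

>>> {"op": "step_arm", "data": {
  "rows": [
    {"delta_pos":[-0.044,0,-0.024],"rotation":[0,0.03,0],"grip":95},
    {"delta_pos":[-0.04,0,-0.03],"rotation":[0,0.04,0],"grip":95},
    {"delta_pos":[-0.03,0,-0.03],"rotation":[0,0.04,0],"grip":95},
    {"delta_pos":[0,0,0],"rotation":[0,0,0],"grip":95},
    {"delta_pos":[0,0,0],"rotation":[0,0,0],"grip":95}
  ]
}}

```text
clock: 15.4
ee_pos: [0.4738, -0.3433, 0.2871]
ee_rot: [179.6, 40.9, -20.8]
contact_force: [-0.5, -0.1, -1.5]
finger_gap: 0.946
```

```bash
python3 - <<'E'
from rig import ctrl
from h import *
s=ctrl.state();print(s["ee_pos"],s["ee_rot"],s["contact_force"])
for n,b in(("scene",(130,250,260,400)),("top",(175,295,240,390))):
    f=ctrl.grab_frame(n)
    cv2.imwrite(f"pics/{n}19.png",cv2.resize(f["pixels"][b[0]:b[1],b[2]:b[3],::-1],None,fx=5,fy=5,interpolation=cv2.INTER_CUBIC))
    for d in(105,110,115):
        h0=np.array([.4729,-.3415,0]); h0[2]=.006-(bworld(h0,np.radians(d),[-.06,0,.006])[0,2])
        print(n,d,((proj(f,bworld(h0,np.radians(d),FACE))-[b[2],b[0]])*5).round().tolist())
cv2.imwrite("pics/topfull.png",f["pixels"][:,:,::-1])
E
```

```text
[ 0.4737896  -0.34334401  0.2870806 ] [179.63223213  40.86519287 -20.77169298] [-0.4962461  -0.09863446 -1.50931872]
scene 105 [[141.0, 291.0], [336.0, 264.0], [350.0, 487.0], [158.0, 518.0]]
scene 110 [[139.0, 294.0], [335.0, 268.0], [356.0, 493.0], [163.0, 524.0]]
scene 115 [[137.0, 299.0], [332.0, 272.0], [362.0, 499.0], [168.0, 530.0]]
top 105 [[224.0, 312.0], [461.0, 396.0], [407.0, 480.0], [193.0, 404.0]]
top 110 [[225.0, 308.0], [462.0, 392.0], [402.0, 496.0], [188.0, 420.0]]
top 115 [[227.0, 304.0], [462.0, 388.0], [398.0, 510.0], [183.0, 434.0]]
```

View pics/scene19.png

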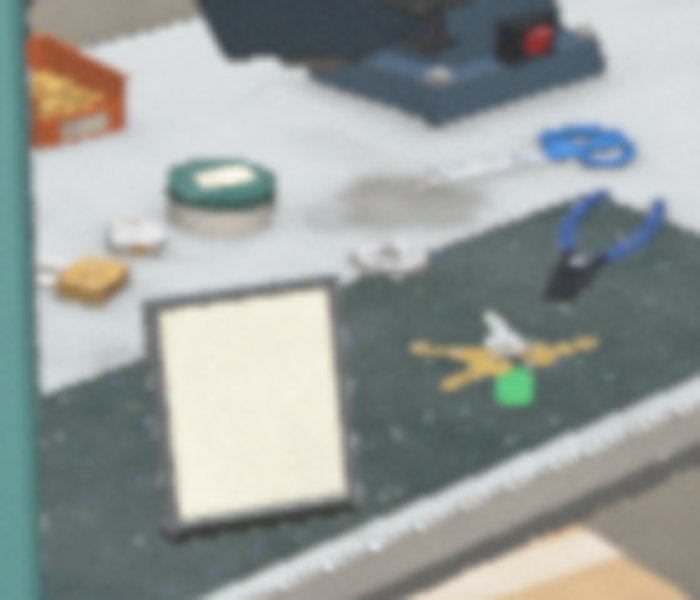

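View pics/topfull.png

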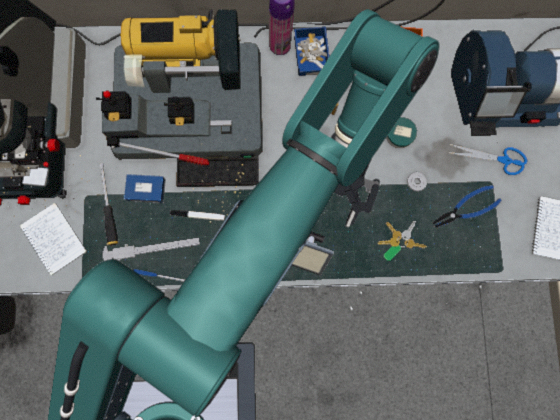

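The board stands free in the scene view, its corners matching a 110° turn (lean about 0.35 rad). The keys, marker and caliper are where they started. Handing in.

```bash
python3 -c "
from rig import ctrl
print(ctrl.state()['qvel'].round(2)); print(ctrl.close_job())"
```

```text
[ 0.1   2.35  0.85  0.11 -0.    0.18]
the job is handed in; nothing more can be done
None
```

The board is standing by itself, and I handed the job in at about 15.5 s of the 51 s. No verdict is reported, so what follows rests on my own checks.

**What I did:** I gripped the leg's foot bar, swung it to about 0.87 rad with the board lying flat, then let go so the spring opened it. I then gripped the T-handle, turned the board about 110° in the air and lowered it until it rested on the mat. Last, I let go and moved the arm up clear.

**Leg:** in the scene view the foot bar was within about 2 px (in a 5× enlargement) of where it should be at 1.25 rad. The board was still flat and the fingers were off it. The board slid about 2–3 mm during this step.

**Standing:** lowering it onto the mat took the wrist load from −7.5 N to +6 N, with the handle at 0.0998 m against the 0.099 m expected. After release the face corners matched a 110° turn, a lean of about 0.35 rad, though the scene view left up to about 20 enlarged pixels (4 image pixels) of difference at one corner. The board did not shift between pictures.

**Other objects:** the keys, marker and caliper looked unmoved in the pictures, which I judged by eye.

**Not checked directly:** the foot and leg are hidden behind the board in the scene view, so I inferred their final contact from the lean and stability. The arm still had a small residual motion of up to 2.4°/s when I handed in, well clear of everything.

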